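Load a calculator into the display-reader slide and start its test

TASK

Lay the brown calculator keys up on the foot of the sloping test slide with its display end uphill, and push it gently up between the rails under the reader hood until the sprung contact bar there has gone back onto its solid stop. Leave the calculator resting there, then press the red start button on the cream box all the way in and let it go, without disturbing the small parts lying about.

Things in the scene. Friction and masses are not known exactly. Their poses are not given: they have to be found in the camera images.
- calculator_center (a point): Loose brown pocket calculator, 124 mm long (its x), 62 mm wide (y), 24 mm thick (z), about 0.2 kg, upright corners rounded to 8 mm radius. This point is its centre, 12 mm above its underside. +x points to the display end (dark red window), +z out of the keys. It starts lying keys up on the bench to the left of the slide, display end roughly towards it.
- calculator_top (a point): Middle of the calculator's display-end face, 62 mm from its centre along +x; the end with the gold contacts that must meet the contact bar.
- jig: Fixed test slide on a 330 x 112 mm base. Origin: centre of its underside, on the bench. Its x runs uphill (level), z is up. A flat aluminium bed, 100 mm wide and 320 mm long, rises towards +x at 0.14 rad (8 degrees) in the x-z plane; the middle of its lower edge is at (-160, 0, 16) mm. The first 140 mm of the bed are bare.
- rail_mouth (a point): Point on the bed's middle line, 185 mm up from its lower edge, where the straight rails begin: 65.6 mm apart inside, 8 mm thick, 10 mm high, running to 300 mm. Below it, from 143 mm on, they flare open to 95 mm. A sprung chrome plunger in the -y rail, 21 mm farther up, rubs on the calculator's side: from there the push takes up to about 8 N, and the rub holds the calculator where it is left.
- hood_edge (a point): Middle of the lower front edge of the grey reader hood, 240 mm up the bed and 40 mm above it. The hood bridges the bed from here to 320 mm, 100 mm wide, its top 65 to 75 mm above the bed.
- slide_load (a point): Point on the bed's surface on its middle line, 80 mm up from the lower edge: where the calculator's middle is well laid. The slide's x axis is this point's x axis (level; the bed itself climbs 0.14 rad).
- slide_head (a point): Point on the bed's surface on its middle line, 303 mm up from the lower edge, under the hood: the farthest up that the calculator's display end can be when home. The stop is adjustable and hidden from above: its true place differs from slide to slide and lies 0 to 36 mm farther down the slope than this point, so it must be felt.
- contact_bar (a joint): Black contact bar with four brass contacts at the top of the slide, under the hood, 50 mm wide, 5 to 21 mm above the bed. Value: how far it is pushed back uphill, 0 free, 0.005 m on its solid stop. Its light spring gives only 0.3 to 1.1 N; on the stop it is rigid, and over 15 N on it breaks the contacts.
- start_button (a joint): Red start button on the cream box, pressed straight down: 0 out, 0.006 m fully in; needs 1.5 N to start and 5 N for fully in; springs back.
- start_button_top (a point): Centre of the red button's flat top when out, 30 mm across; it stands 18 mm proud of the cream box, 73 mm above the bench. The fixed box is 100 x 90 mm and 55 mm high.
- spring_holder: Bystander: loose chrome key-spring holder, round foot 52 mm across, post 68 mm high with coil springs on it. Origin: centre of its underside.
- battery_door: Bystander: loose tan battery door, 50 x 36 x 5 mm. Origin: centre of its underside.
- buzzer_disc: Bystander: loose brass and white ceramic buzzer disc, 37 mm across, 4 mm thick. Origin: centre of its underside.
Mind the look-alikes: they are no part of the job. Of the things like the part that bears calculator_center, leave any that is pink; of the rest the smaller one is meant.

How it is judged (in metres and radians):
On the way, in this order (a step that is already met when the one before it is completed fails the run):
1. the calculator is pushed home: the contact bar has gone back onto its stop (value of joint contact_bar above 0.004 m and distance between calculator_top and slide_head below 0.048 m), for 0.2 s.
2. with the calculator home, the red button is pressed all the way in (value of joint start_button above 0.005 m and value of joint contact_bar above 0.003 m and distance between calculator_top and slide_head below 0.048 m), for 0.1 s.
At the end, for the whole second after the job is handed in: Contact bar pushed back at least 3 of its 5 mm by the calculator, whose display end is within 48 mm of the slide_head point; calculator keys up (tilted less than 0.22 rad), at rest (under 10 mm/s); red button out again (under 1.5 mm) (value of joint contact_bar above 0.003 m and distance between calculator_top and slide_head below 0.048 m and angle between calculator_center's own z axis and vertical below 0.22 rad and linear speed of calculator below 0.01 m/s and value of joint start_button below 0.0015 m); the robot touches nothing.
It fails at once if the calculator is rammed against the contact bar with more than 15 N (contact force between calculator and contact_bar above 15 N).
It fails at once if the calculator is tipped over by more than 40 degrees (angle between calculator_center's own z axis and vertical above 0.7 rad).
It fails at once if the spring holder is moved by more than 15 mm (distance of spring_holder from where it was at the start of the episode above 0.015 m).
It fails at once if the battery door is moved by more than 15 mm (distance of battery_door from where it was at the start of the episode above 0.015 m).
It fails at once if the buzzer disc is moved by more than 15 mm (distance of buzzer_disc from where it was at the start of the episode above 0.015 m).
It also fails if it takes over 61 s, if anything falls off the work surface, if the arm or the gripper's body presses on something with over 40 N, if the wrist force passes 120 N, or if a joint passes its speed limit or range.

ROBOT

A 7-joint arm with a two-finger parallel gripper is mounted at the origin on the work surface. World frame = base frame: x ahead of the robot, y to its left, z up, the work surface at z = 0. Lengths are in mm, angles in degrees, forces in N, time in s.
With the tool pointing down it reaches from about 400 to 900 mm from the base axis. Payload 5.5 kg.
Tool frame: the origin (TCP) lies at the very end of the fingers, on their centre line; the grasp point (between the pads) lies 19 mm behind it; z points along the fingers, y is the direction in which the jaws open and shut (so a half turn about z gives the same grasp; the last joint's range is limited). The gripper opens to 85 mm and grips with 20 to 120 N. Pads are 22 mm wide; open, the fingers measure 114 mm over their backs; the gripper's body (76 mm by 85 mm) begins 54 mm behind the grasp point. The pads swing forward as they close: fully open they stand 13 mm farther back than shut.
Start: joints at [84.179, 28.699, -24.465, 88.831, 12.651, 65.22, -12.049], TCP at [231.928, -607.214, 231.31] pointing down, gripper open.
Joint ranges: [-164.97, 164.97], [-17.58, 116.51], [-87.97, 89.64], [11.32, 138.91], [-80.73, 260.73], [10.89, 115.49], [-147.41, 147.41]. Speed limits (degrees/s): [147.25, 147.25, 180, 180, 180, 180, 180].

INTERFACE

Orientations are given as a 3x3 rotation matrix whose columns are the frame's x, y, z axes.
In Python, from plant import readout, viewer, finish_job gives the robot as it stands. The module is installed in compiled form; this text tells all that it offers.
- The arm moves only by the tool jog_arm, never from a script. Its argument "increments" is a list of rows, each a list of 3 entries, a list of its own where there are three numbers: the turn, a rotation vector about the world's x, y, z in degrees, then the shift along the world's x, y, z in units of 25 mm (1.0 is 25 mm), then the finger opening in mm, from 0 to 85.4. A call has 1 to 8 rows; each row shifts and turns the commanded pose from where the row before left it; what a row does not reach is not made up. A row lasts 1/10 s, in which the tool goes at most 50 mm and 8.59 degrees, less where a joint would pass 70% of its speed; a pose out of reach is approached as far as the arm can. A call is refused whole if a number of a shift passes 1 or a number of a turn 8.59, either way. A call with a gripper value outside its range is refused whole. The fingers move at their own pace and stop on an object; the grip force is fixed at half the most. Time passes only in rows, so rows that do not move let the fingers close. It gives the time, the measured TCP pose, the force and the opening at its end, in the units of the state.
- readout.observe(): the state, without advancing time (a new reading comes with each control period).
- viewer.read_camera(name): name is "scene" or "top"; returns a dict with "pixels" (384x512x3 uint8, blue, green, red), "fx", "fy", "cx", "cy" (pixels), "distortion" ([k1, k2, p1, p2, k3] as OpenCV has them; the pictures are not rectified), "extrinsics" (4x4, takes a point from camera to world coordinates). Camera axes: x right, y up, looking along -z (the intrinsics and any distortion apply to the point x, -y, -z); pixel columns grow to the right and rows downward; lengths in mm; the calibration is good to about 2 mm. A picture is of the moment at which its call begins. There is no depth.
- finish_job(): hands the job in, once; it reports no verdict.
The state is a dict: "clock": time; "joints": joint angles; "qd": joint speeds; "joint_efforts": joint torques, N m; "position": TCP position; "ee_rot": TCP orientation; "wrist_force": force on the tool from outside, world axes, zero at the start; "torque": the same for the moment, N m; "gripper_width": finger opening in mm.
Only numpy, scipy, OpenCV 4.12 (cv2) and the standard library are available. Lean on these libraries where they do the work, as an engineer would, in place of code of your own. Each camera call takes 0.05 s, during which the arm holds its last target.

## Working session

There is one attempt and no reset: what is moved stays moved. The work goes in short steps, Python scripts to look and compute and a tool call to move; the robot and the scene stay as the last step left them, time stands still between calls to the robot, and variables do not carry over. Pictures are saved under pics/ and viewed, and the job is handed in when it is done.

Besides the shell and the picture viewer there is one more tool, called after "Request:" by a JSON object that holds its "api" and its "payload", one argument or row to a line. jog_arm: Moves the arm, as the interface text tells. Its arguments: {"type":"object","properties":{"increments":{"type":"array","items":{"type":"array"}}},"required":["increments"]}

```bash
mkdir -p pics; python3 - <<'E'
from plant import readout, viewer
import cv2, json, numpy as np
for n in ["scene","top"]:
    d=viewer.read_camera(n)
    cv2.imwrite(f"pics/{n}0.png",d["pixels"])
    np.savez(f"{n}0.npz",**{k:np.array(v) for k,v in d.items()})
    print(n,[d[k] for k in("fx","fy","cx","cy","distortion")]);print(np.round(d["extrinsics"],3))
s=readout.observe()
for k,v in s.items(): print(k,np.round(v,3).tolist())
E
```

```text
scene [377.95612886337324, 377.95612886337324, 258.2158425029425, 195.59823777716926, array([-0.10783801,  0.        ,  0.        ,  0.        ,  0.        ])]
[[ 8.30000e-01 -3.90000e-01  3.99000e-01  8.95819e+02]
 [ 5.57000e-01  5.50000e-01 -6.22000e-01 -5.31585e+02]
 [ 2.30000e-02  7.38000e-01  6.74000e-01  7.24039e+02]
 [ 0.00000e+00  0.00000e+00  0.00000e+00  1.00000e+00]]
top [440.9154007856756, 440.9154007856756, 258.90581098019004, 195.47312970181088, array([-0.13216935,  0.        ,  0.        ,  0.        ,  0.        ])]
[[-9.00000e-03  9.93000e-01 -1.18000e-01  3.95624e+02]
 [-1.00000e+00 -9.00000e-03  7.00000e-03  4.05630e+01]
 [ 6.00000e-03  1.19000e-01  9.93000e-01  1.18790e+03]
 [ 0.00000e+00  0.00000e+00  0.00000e+00  1.00000e+00]]
clock 0.1
joints [84.177, 28.747, -24.456, 88.886, 12.649, 65.22, -12.048]
qd [-0.013, -0.213, 0.009, -0.194, 0.03, -0.029, 0.052]
joint_efforts [-0.011, -57.082, -5.839, -28.175, 0.011, 0.006, -0.0]
position [231.673, -606.636, 230.374]
ee_rot [[0.934, 0.357, -0.001], [0.357, -0.934, 0.002], [0.0, -0.002, -1.0]]
wrist_force [-0.566, -0.017, 0.141]
torque [0.029, -0.006, -0.02]
gripper_width 85.507
```

View pics/scene0.png

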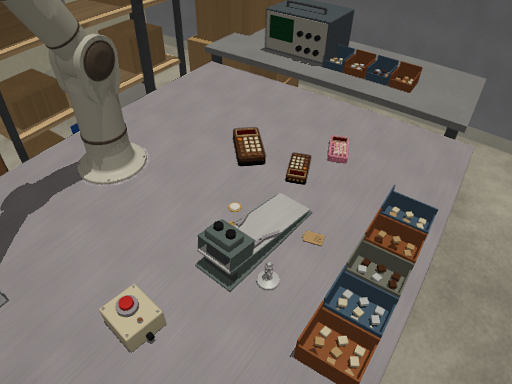

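View pics/top0.png

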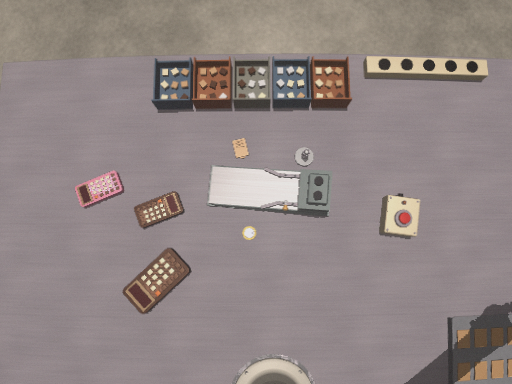

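The top view shows three calculators: pink (99,188), large brown (157,280) and small brown (159,210). The small brown one fits, since it isn't pink, is the smaller of the rest, and its display faces the slide. I'll confirm this in enlarged crops.

```bash
python3 - <<'E'
import cv2, numpy as np
t=cv2.imread("pics/top0.png")
c=t[180:240,120:200]; cv2.imwrite("pics/c_calc.png",cv2.resize(c,None,fx=10,fy=10,interpolation=cv2.INTER_CUBIC))
c=t[130:245,200:340]; cv2.imwrite("pics/c_jig.png",cv2.resize(c,None,fx=5.2,fy=5.2,interpolation=cv2.INTER_CUBIC)[:600])
c=t[185:245,375:430]; cv2.imwrite("pics/c_btn.png",cv2.resize(c,None,fx=8,fy=8,interpolation=cv2.INTER_CUBIC))
E
```

```text
(no output)
```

View pics/c_calc.png

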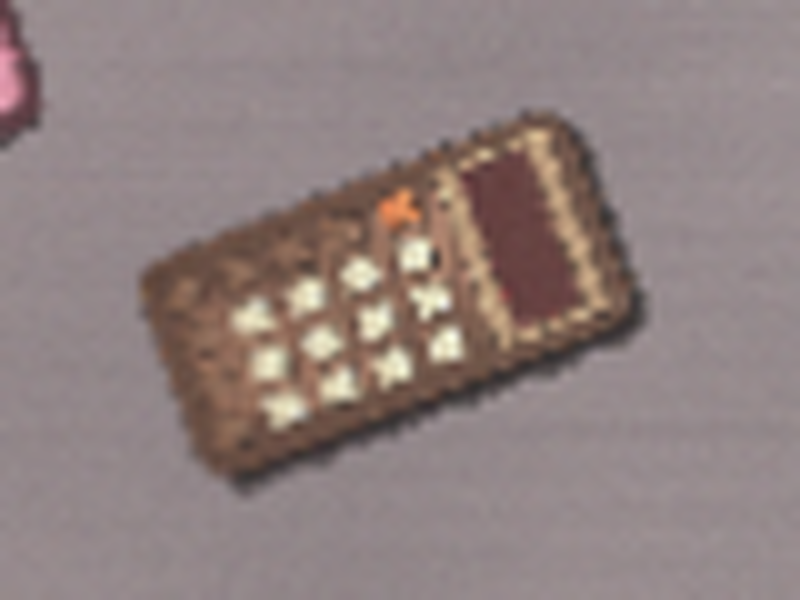

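View pics/c_jig.png

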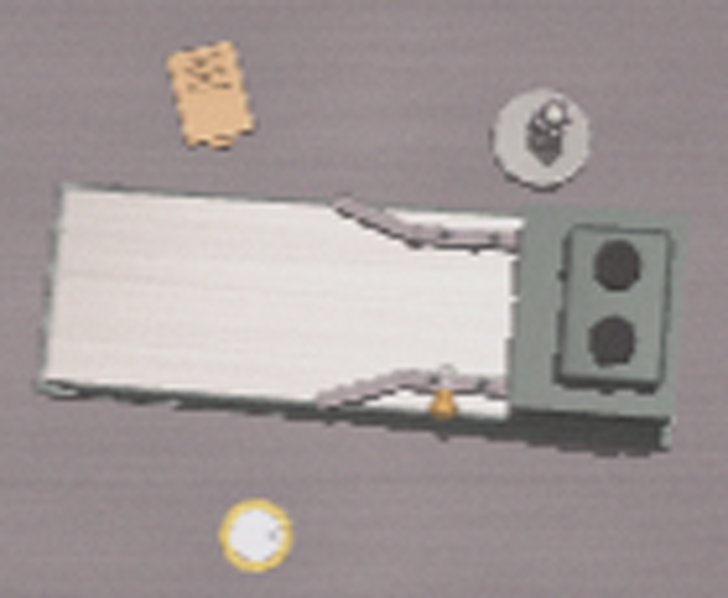

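View pics/c_btn.png

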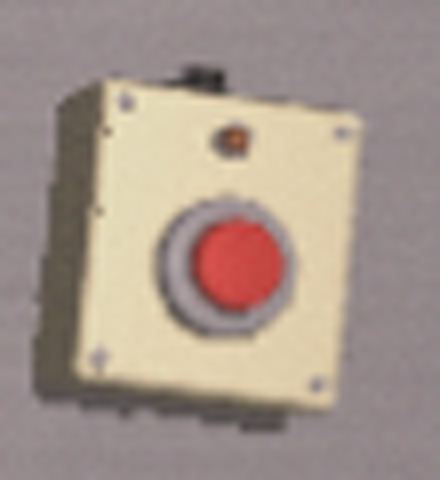

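```bash
cat > h.py <<'E'
import numpy as np, cv2
from scipy.optimize import least_squares
def cam(n,i=0):
    d=np.load(f"{n}{i}.npz"); K=np.array([[d["fx"],0,d["cx"]],[0,d["fy"],d["cy"]],[0,0,1.]])
    E=d["extrinsics"]; return K,d["distortion"],E
def proj(c,P):
    K,D,E=c; P=np.atleast_2d(P).astype(float); R=np.diag([1,-1,-1.])@E[:3,:3].T; t=-R@E[:3,3]
    return cv2.projectPoints(P,cv2.Rodrigues(R)[0],t,K,D)[0][:,0]
def back(c,px,z):
    K,D,E=c; u=cv2.undistortPoints(np.array(px,float).reshape(-1,1,2),K,D)[:,0]
    r=np.c_[u[:,0],-u[:,1],-np.ones(len(u))]@E[:3,:3].T; o=E[:3,3]
    return o+r*((z-o[2])/r[:,2])[:,None]
def pose(P,x,y,a):
    c,s=np.cos(a),np.sin(a); P=np.atleast_2d(P); return np.c_[x+c*P[:,0]-s*P[:,1],y+s*P[:,0]+c*P[:,1],P[:,2]]
def bed(s,y,h=0):  # jig coords
    c,n=np.cos(.14),np.sin(.14); return [-160+s*c-h*n,y,16+s*n+h*c]
E
python3 - <<'E'
from h import *
T=cam("top")
cc=np.array([[140,275],[565,105],[650,325],[222,480]])/10.+[120-.45,180-.45]
w=back(T,cc,24.); print("calc",w.round(1),[np.linalg.norm(w[i]-w[i-1]).round(1) for i in range(4)],w.mean(0))
j=lambda p:np.array(p)/5.2+[200-.4,130-.4]
m=[bed(0,50),bed(0,-50),bed(240,50,65),bed(240,-50,65)]
px=j([[62,188],[45,386],[525,203],[508,415]])
f=lambda v:(proj(T,pose(m,*v))-px).ravel()
for i in (0,):
    w=back(T,px[:2],16); print(w)
    r=least_squares(f,[550,30,-1.6]); print(r.x,np.degrees(r.x[2]),r.fun.round(2))
b=np.array([[240,265]])/8.+[375-.44,185-.44]; print("btn",back(T,b,73))
print("door",back(T,j([[212,97]]),5),"disc",back(T,j([[256,535]]),4),"holder",back(T,j([[542,138]]),4))
E
```

```text
calc [[506.3 367.9  24. ]
 [551.1 253.6  24. ]
 [491.9 230.1  24. ]
 [451.4 344.6  24. ]] [np.float64(59.7), np.float64(122.8), np.float64(63.6), np.float64(121.4)] [500.15728942 299.02717072  24.        ]
[[617.48585338 159.53012709  16.        ]
 [514.16081355 167.8794922   16.        ]]
[547.35431501   3.41211147  -1.68204138] -96.3738718420626 [ 0.98  0.97 -0.03 -0.47 -0.23  0.16 -0.63 -0.57]
btn [[ 467.79598201 -341.92515042   73.        ]]
door [[667.5850295   81.74139935   5.        ]] disc [[437.27119936  60.09606125   4.        ]] holder [[644.44731242 -92.04201428   4.        ]]
```

```bash
python3 - <<'E'
import cv2, numpy as np
t=cv2.imread("pics/scene0.png")
c=t[145:190,275:325]; cv2.imwrite("pics/s_calc.png",cv2.resize(c,None,fx=10,fy=10,interpolation=cv2.INTER_CUBIC))
c=t[185:295,190:335]; cv2.imwrite("pics/s_jig.png",cv2.resize(c,None,fx=5,fy=5,interpolation=cv2.INTER_CUBIC)[:600])
c=t[280:350,95:170]; cv2.imwrite("pics/s_btn.png",cv2.resize(c,None,fx=8,fy=8,interpolation=cv2.INTER_CUBIC))
E
```

```text
(no output)
```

View pics/s_jig.png

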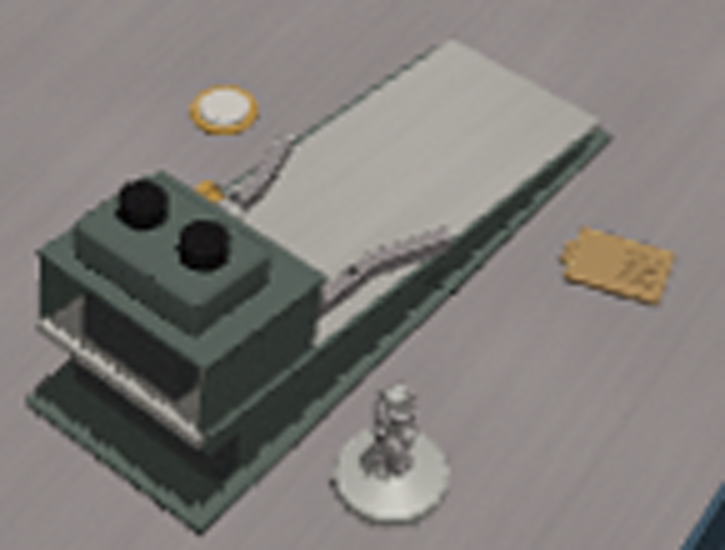

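View pics/s_calc.png

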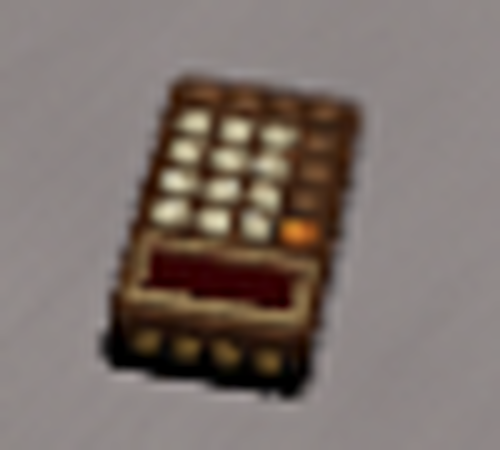

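View pics/s_btn.png

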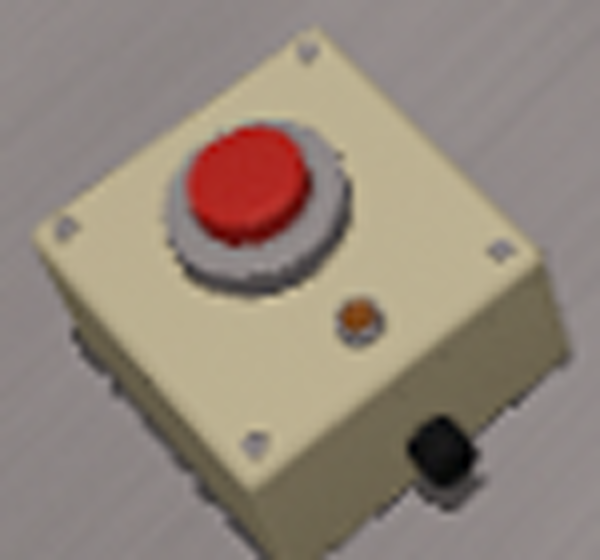

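```bash
python3 - <<'E'
from h import *
T=cam("top");S=cam("scene")
j=lambda p:np.array(p)/5.2+[200-.4,130-.4]
m=[bed(0,50),bed(0,-50),bed(240,50,65),bed(240,-50,65)]
px=j([[62,188],[45,386],[525,203],[508,415]])
ms=[bed(0,-50),bed(0,50),bed(240,-50,65),bed(240,50,65),[165,56,0],[165,-56,0]]
ps=np.array([[452,40],[600,122],[160,172],[325,277],[203,533],[28,402]])/5+[190-.4,185-.4]
fT=lambda v:(proj(T,pose(m,*v))-px)
fS=lambda v:(proj(S,pose(ms,*v))-ps)
f=lambda v:np.r_[fT(v).ravel(),fS(v).ravel()]
for g in (lambda v:fT(v).ravel(),lambda v:fS(v).ravel(),f):
    r=least_squares(g,[560,0,-1.65],loss='soft_l1'); print(r.x.round(3),np.degrees(r.x[2]).round(2)); 
print(fT(r.x).round(2).tolist(),fS(r.x).round(2).tolist())
# calc
mc=[[-62,31,24],[62,31,24],[62,-31,24],[-62,-31,24]]
cc=np.array([[140,275],[565,105],[650,325],[222,480]])/10.+[120-.45,180-.45]
# scene crop: sharp corners of top face
cs=np.array([[365,95],[315,318],[108,300],[172,75]])/10+[275-.45,145-.45]
# corner order +y? display dir ~ -y world, its +y = world +x
gT=lambda v:(proj(T,pose(mc,*v))-cc); gS=lambda v:(proj(S,pose(mc,*v))-cs)
for g in (lambda v:gT(v).ravel(),lambda v:gS(v).ravel(),lambda v:np.r_[gT(v).ravel(),gS(v).ravel()]):
    q=least_squares(g,[500,300,-1.3],loss='soft_l1'); print(q.x.round(3),np.degrees(q.x[2]).round(2)); 
print(gT(q.x).round(2).tolist(),gS(q.x).round(2).tolist())
b=np.array([[240,265]])/8.+[375-.44,185-.44]; print("btn",back(T,b,73))
b=np.array([[248,178]])/8.+[95-.44,280-.44]; print("btn",back(S,b,73))
import numpy as np
for s in (0,80,185,240,303): print(s,pose([bed(s,0)],*r.x).round(1))
# overlay
for n,c in(("top",T),("scene",S)):
    im=cv2.resize(cv2.imread(f"pics/{n}0.png"),None,fx=4,fy=4,interpolation=cv2.INTER_CUBIC)
    def pl(P,col): cv2.polylines(im,[((proj(c,P)+.5)*4*8).round().astype(int)],True,col,1,cv2.LINE_AA,3)
    pl(pose([bed(0,50),bed(320,50),bed(320,-50),bed(0,-50)],*r.x),(0,0,255))
    pl(pose([bed(240,50,65),bed(320,50,65),bed(320,-50,65),bed(240,-50,65)],*r.x),(255,0,0))
    pl(pose([[165,56,0],[165,-56,0],[-165,-56,0],[-165,56,0]],*r.x),(0,255,0))
    for s in(1,-1): pl(pose([bed(143,47.5*s,10),bed(185,32.8*s,10),bed(240,32.8*s,10),bed(185,32.8*s,10)],*r.x),(0,255,255))
    pl(pose(mc,*q.x),(255,255,0))
    if n=="top": cv2.imwrite("pics/ovt.png",im[520:960,520:1320])
    else: cv2.imwrite("pics/ovs.png",im[600:1190,750:1340])
E
```

```text
[547.244   3.277  -1.681] -96.33
[554.296   2.711  -1.67 ] -95.67
[551.766   3.536  -1.67 ] -95.7
[[0.64, 0.03], [0.07, -1.39], [-0.53, -1.93], [-0.45, -2.67]] [[-0.64, -0.35], [-0.74, -0.49], [0.02, -8.26], [0.52, -8.0], [-1.61, 0.63], [-1.41, 0.4]]
[500.041 299.028  -1.206] -69.12
[502.271 304.914  -1.201] -68.79
[501.678 300.542  -1.205] -69.03
[[-0.57, -0.8], [-0.06, -0.65], [-0.54, -1.12], [-1.03, 0.32]] [[-0.7, 0.25], [-0.86, 2.37], [-1.13, 0.76], [-0.8, -0.74]]
btn [[ 467.79598201 -341.92515042   73.        ]]
btn [[ 470.34547297 -339.79338548   73.        ]]
0 [[567.6 162.7  16. ]]
80 [[559.8  83.9  27.2]]
185 [[549.5 -19.5  41.8]]
240 [[544.1 -73.7  49.5]]
303 [[ 537.9 -135.8   58.3]]
```

View pics/ovt.png

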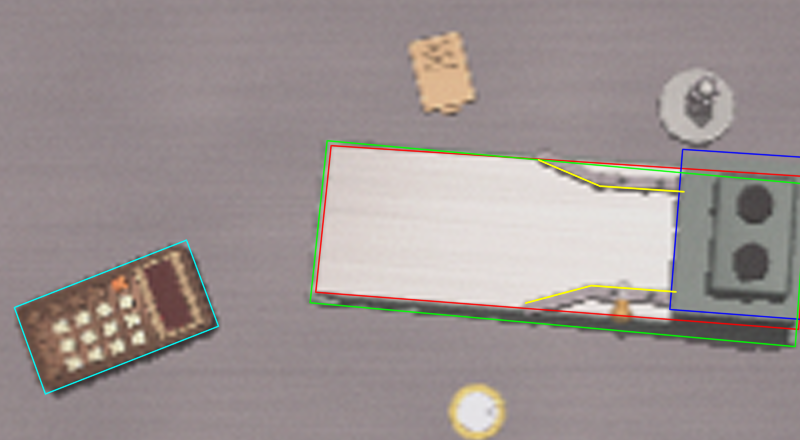

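View pics/ovs.png

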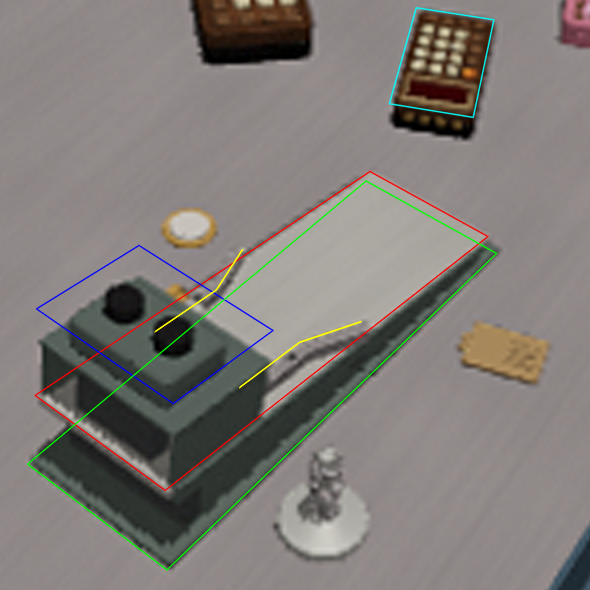

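```bash
python3 - <<'E'
from h import *
T=cam("top");S=cam("scene")
j=lambda p:np.array(p)/5.2+[200-.4,130-.4]
px=j([[62,188],[45,386],[525,203],[508,415]])
ps=np.array([[452,40],[600,122],[160,172],[325,277],[203,533],[28,402],[38,252],[203,365]])/5+[190-.4,185-.4]
def fT(v):
    m=[bed(0,50),bed(0,-50),bed(240,50,v[3]),bed(240,-50,v[3])]; return proj(T,pose(m,*v[:3]))-px
def fS(v):
    ms=[bed(0,-50),bed(0,50),bed(240,-50,v[3]),bed(240,50,v[3]),[165,56,0],[165,-56,0],bed(320,-50,v[3]),bed(320,50,v[3])]; return proj(S,pose(ms,*v[:3]))-ps
f=lambda v:np.r_[fT(v).ravel(),fS(v).ravel()]
for g in (lambda v:fT(v).ravel(),lambda v:fS(v).ravel(),f):
    r=least_squares(g,[560,0,-1.65,50],loss='soft_l1'); print(r.x.round(3),np.degrees(r.x[2]).round(2)); 
print(fT(r.x).round(2).tolist(),fS(r.x).round(2).tolist())
v=r.x[:3];H=r.x[3]
for n,c in(("top",T),("scene",S)):
    k=6
    im=cv2.resize(cv2.imread(f"pics/{n}0.png"),None,fx=k,fy=k,interpolation=cv2.INTER_CUBIC)
    def pl(P,col): cv2.polylines(im,[((proj(c,P)+.5)*k*8).round().astype(int)],True,col,1,cv2.LINE_AA,3)
    pl(pose([bed(0,50),bed(320,50),bed(320,-50),bed(0,-50)],*v),(0,0,255))
    pl(pose([bed(240,50,H),bed(320,50,H),bed(320,-50,H),bed(240,-50,H)],*v),(255,0,0))
    pl(pose([[165,56,0],[165,-56,0],[-165,-56,0],[-165,56,0]],*v),(0,255,0))
    for s in(1,-1):
      for h in (0,10): pl(pose([bed(143,47.5*s,h),bed(185,32.8*s,h),bed(240,32.8*s,h),bed(185,32.8*s,h)],*v),(0,255,255))
    if n=="top": cv2.imwrite("pics/ovt2.png",im[940:1320,1230:2000])
    else: cv2.imwrite("pics/ovs2.png",im[1150:1740,1150:1900])
E
```

```text
[548.98    3.709  -1.673  48.509] -95.83
[553.17    5.466  -1.671  40.454] -95.72
[552.244   5.094  -1.667  40.363] -95.51
[[-0.01, 0.04], [-0.47, -1.36], [-0.8, -0.33], [-0.52, -1.91]] [[-0.39, -0.64], [-0.44, -0.87], [0.05, -0.25], [0.03, -0.03], [-0.79, 0.33], [-0.72, 0.23], [-0.6, -0.14], [0.07, 0.85]]
```

View pics/ovt2.png

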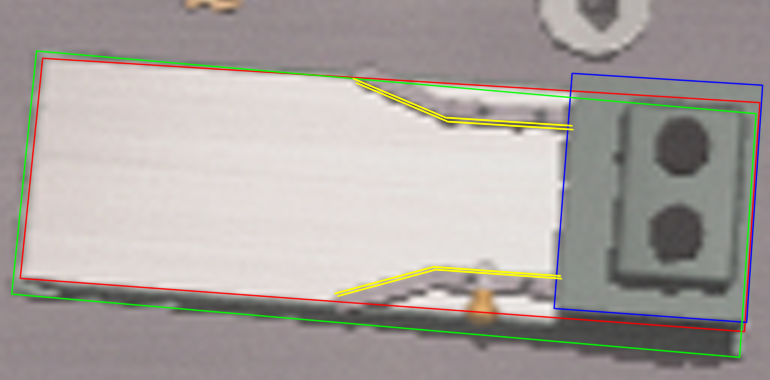

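View pics/ovs2.png

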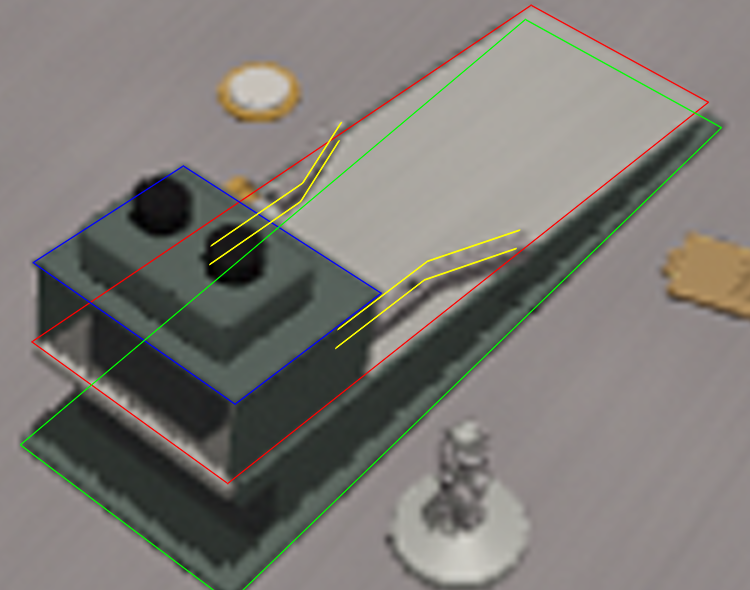

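Residuals give the slide at about (551, 4.5), yaw −95.8°. The calculator is at about (501, 301), yaw −69°, and the button at about (469, −341). Both cameras agree to 3–5 mm, with an offset between them that is nearly constant. I'll start moving and watch the joints.

Request:
{"api": "jog_arm", "payload": {
  "increments": [
    [[0, 0, 0], [0.5, 1, 0], 85],
    [[0, 0, 0], [0.5, 1, 0], 85],
    [[0, 0, 0], [0.5, 1, 0], 85],
    [[0, 0, 0], [0.5, 1, 0], 85],
    [[0, 0, 0], [0.5, 1, 0], 85],
    [[0, 0, 0], [0.5, 1, 0], 85],
    [[0, 0, 0], [0.5, 1, 0], 85],
    [[0, 0, 0], [0.5, 1, 0], 85]
  ]
}}

```text
clock: 0.9
position: [332.1, -405.9, 231.0]
ee_rot: [[0.934, 0.357, -0.0], [0.357, -0.934, 0.001], [-0.0, -0.001, -1.0]]
wrist_force: [0.1, -0.5, 0.8]
gripper_width: 84.7
```

```bash
python3 -c "
from plant import readout
import numpy as np
s=readout.observe()
print(np.round(s['joints'],1).tolist(),np.round(s['qd'],0).tolist(),s['clock'])"
```

```text
[73.4, 16.4, -30.3, 106.7, 9.5, 59.4, -29.9] [-17.0, -12.0, -9.0, 16.0, -4.0, -4.0, -26.0] 0.9
```

Request:
{"api": "jog_arm", "payload": {
  "increments": [
    [[0, 0, 5], [0.6, 1, 0], 85],
    [[0, 0, 5], [0.6, 1, 0], 85],
    [[0, 0, 5], [0.6, 1, 0], 85],
    [[0, 0, 5], [0.6, 1, 0], 85],
    [[0, 0, 5], [0.6, 1, 0], 85],
    [[0, 0, 5], [0.6, 1, 0], 85],
    [[0, 0, 5], [0.6, 1, 0], 85],
    [[0, 0, 5], [0.6, 1, 0], 85]
  ]
}}

```text
clock: 1.7
position: [452.1, -206.1, 231.1]
ee_rot: [[0.483, 0.875, -0.001], [0.875, -0.483, 0.0], [-0.0, -0.0, -1.0]]
wrist_force: [0.4, 0.1, -0.4]
gripper_width: 85.0
```

Request:
{"api": "jog_arm", "payload": {
  "increments": [
    [[0, 0, 5], [0.2, 1, 0], 85],
    [[0, 0, 5], [0.2, 1, 0], 85],
    [[0, 0, 5], [0.2, 1, 0], 85],
    [[0, 0, 5], [0.2, 1, 0], 85],
    [[0, 0, 5], [0.2, 1, 0], 85],
    [[0, 0, 5], [0.2, 1, 0], 85],
    [[0, 0, 5], [0.2, 1, 0], 85],
    [[0, 0, 5], [0.2, 1, 0], 85]
  ]
}}

```text
clock: 2.5
position: [492.0, -5.6, 231.3]
ee_rot: [[-0.195, 0.981, 0.0], [0.981, 0.195, -0.0], [-0.0, 0.0, -1.0]]
wrist_force: [0.7, 0.4, -0.4]
gripper_width: 85.3
```

Request:
{"api": "jog_arm", "payload": {
  "increments": [
    [[0, 0, 5], [0, 1, -0.4], 85],
    [[0, 0, 5], [0, 1, -0.4], 85],
    [[0, 0, 0], [0, 1, -0.4], 85],
    [[0, 0, 0], [0, 1, -0.4], 85],
    [[0, 0, 0], [0, 1, -0.4], 85],
    [[0, 0, 0], [0, 1, -0.4], 85],
    [[0, 0, 0], [0, 1, -0.4], 85],
    [[0, 0, 0], [0, 1, -0.4], 85]
  ]
}}

```text
clock: 3.3
position: [491.6, 194.4, 150.7]
ee_rot: [[-0.359, 0.933, -0.0], [0.933, 0.359, 0.0], [0.0, -0.0, -1.0]]
wrist_force: [-0.1, -0.3, 0.3]
gripper_width: 85.0
```

```bash
python3 -c "
from plant import readout
import numpy as np
s=readout.observe()
print(np.round(s['joints'],1).tolist(),s['position'])"
```

```text
[17.5, 29.9, -53.3, 109.8, 29.2, 55.0, -28.6] [491.61782624 194.37870858 150.74739113]
```

Request:
{"api": "jog_arm", "payload": {
  "increments": [
    [[0, 0, 0], [0.1, 1, 0], 85],
    [[0, 0, 0], [0.1, 1, 0], 85],
    [[0, 0, 0], [0.1, 1, 0], 85],
    [[0, 0, 0], [0.08, 1, -0.4], 85],
    [[0, 0, 0], [0, 0.28, -1], 85],
    [[0, 0, 0], [0, 0, -1], 85],
    [[0, 0, 0], [0, 0, -1], 85],
    [[0, 0, 0], [0, 0, -1], 85]
  ]
}}

```text
clock: 4.1
position: [500.9, 300.6, 40.1]
ee_rot: [[-0.359, 0.933, -0.0], [0.933, 0.359, 0.0], [0.0, -0.0, -1.0]]
wrist_force: [-0.0, -0.1, -0.3]
gripper_width: 85.0
```

```bash
python3 - <<'E'
from plant import viewer
import cv2,numpy as np
for n,(y,x) in (("scene",(90,230)),("top",(150,90))):
    d=viewer.read_camera(n)["pixels"]; cv2.imwrite(f"pics/{n}1.png",cv2.resize(d[y:y+110,x:x+130],None,fx=5,fy=5,interpolation=cv2.INTER_CUBIC))
E
```

```text
(no output)
```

View pics/scene1.png

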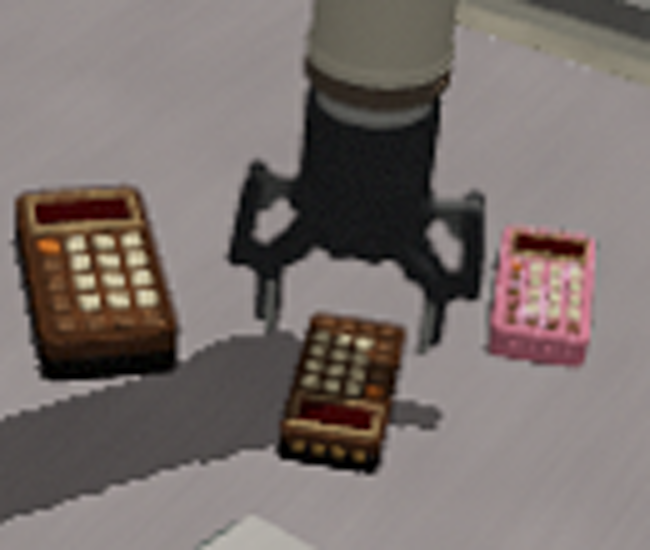

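View pics/top1.png

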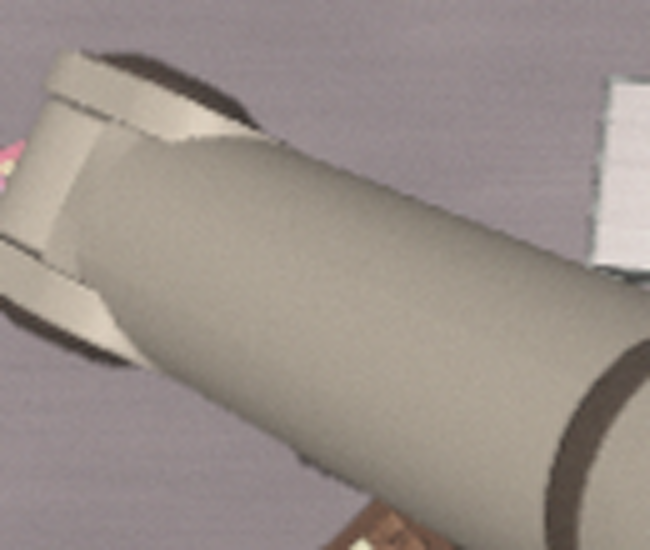

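The scene view shows the small calculator at about (340,390) in the crop, centred between the open fingers at (270,310) and (430,330). The top view is hidden by the arm. I'll go down and grip.

Request:
{"api": "jog_arm", "payload": {
  "increments": [
    [[0, 0, 0], [0, 0, -0.7], 85],
    [[0, 0, 0], [0, 0, -0.5], 85],
    [[0, 0, 0], [0, 0, -0.24], 85],
    [[0, 0, 0], [0, 0, 0], 40],
    [[0, 0, 0], [0, 0, 0], 40],
    [[0, 0, 0], [0, 0, 0], 40],
    [[0, 0, 0], [0, 0, 0], 40],
    [[0, 0, 0], [0, 0, 0], 40]
  ]
}}

```text
clock: 5.0
position: [502.0, 300.2, 6.1]
ee_rot: [[-0.357, 0.934, 0.001], [0.934, 0.357, 0.001], [0.0, 0.001, -1.0]]
wrist_force: [-0.1, 0.1, 4.4]
gripper_width: 60.2
```

Request:
{"api": "jog_arm", "payload": {
  "increments": [
    [[0, 0, 0], [0, 0, 0.3], 40],
    [[0, 0, 0], [0, 0, 0.6], 40],
    [[0, 0, 0], [0, 0, 0.8], 40],
    [[0, 0, 0], [0, 0, 0.8], 40],
    [[0, 0, 0], [0, 0, 0.6], 40],
    [[0, 0, 0], [0, 0, 0.3], 40]
  ]
}}

```text
clock: 5.6
position: [502.1, 300.2, 92.4]
ee_rot: [[-0.357, 0.934, 0.002], [0.934, 0.357, 0.001], [0.0, 0.002, -1.0]]
wrist_force: [0.6, 0.4, -3.1]
gripper_width: 60.4
```

```bash
python3 - <<'E'
from plant import viewer
import cv2,numpy as np
for n,(y,x) in (("scene",(60,210)),):
    d=viewer.read_camera(n)["pixels"]; cv2.imwrite(f"pics/{n}2.png",cv2.resize(d[y:y+120,x:x+150],None,fx=5,fy=5,interpolation=cv2.INTER_CUBIC))
E
```

```text
(no output)
```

View pics/scene2.png

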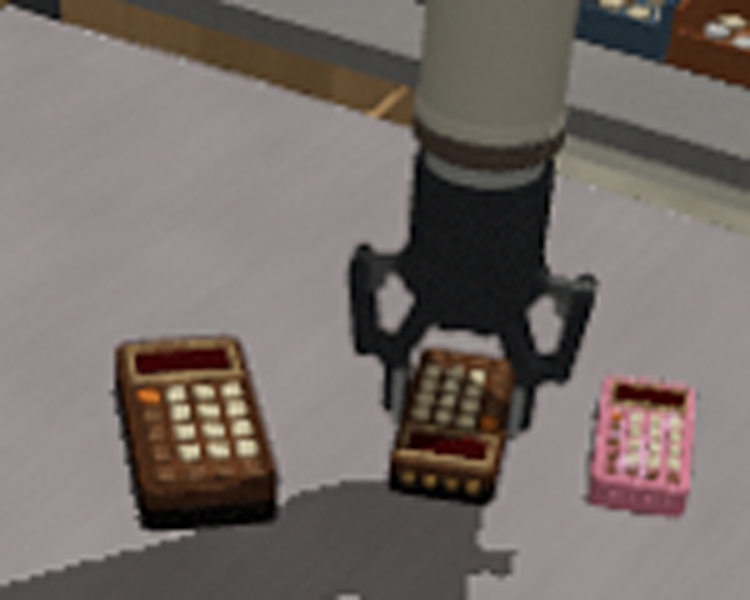

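Calculator is held level at crop (450,430). Carry it to the slide foot.

Request:
{"api": "jog_arm", "payload": {
  "increments": [
    [[0, 0, -2], [0.15, -0.6, 0], 40],
    [[0, 0, -4], [0.28, -1, 0], 40],
    [[0, 0, -4], [0.28, -1, 0], 40],
    [[0, 0, -4], [0.28, -1, 0], 40],
    [[0, 0, -4], [0.28, -1, 0], 40],
    [[0, 0, -4], [0.28, -1, 0], 40],
    [[0, 0, -3], [0.28, -1, 0], 40],
    [[0, 0, -1.8], [0.26, -1, 0], 40]
  ]
}}

```text
clock: 6.45
position: [553.0, 106.8, 89.1]
ee_rot: [[0.107, 0.994, -0.002], [0.994, -0.107, -0.001], [-0.001, -0.002, -1.0]]
wrist_force: [0.7, 0.9, -1.1]
gripper_width: 60.4
```

Request:
{"api": "jog_arm", "payload": {
  "increments": [
    [[-2, 0.2, 0], [0.18, -0.7, 0], 40],
    [[-3, 0.3, 0], [0.02, -0.28, -0.4], 40],
    [[-3, 0.3, 0], [0, 0, -0.8], 40],
    [[0, 0, 0], [0, 0, -0.5], 40]
  ]
}}

```text
clock: 6.85
position: [557.7, 87.1, 46.3]
ee_rot: [[0.098, 0.995, -0.015], [0.985, -0.1, -0.14], [-0.141, -0.001, -0.99]]
wrist_force: [-0.4, 0.6, -1.9]
gripper_width: 60.5
```

Request:
{"api": "jog_arm", "payload": {
  "increments": [
    [[0, 0, 0], [0.06, -0.06, -0.2], 40],
    [[0, 0, 0], [0, 0, -0.12], 40],
    [[0, 0, 0], [0, 0, 0], 40]
  ]
}}

```text
clock: 7.15
position: [560.1, 83.1, 39.6]
ee_rot: [[0.102, 0.995, -0.015], [0.985, -0.104, -0.139], [-0.14, -0.0, -0.99]]
wrist_force: [-0.9, -0.3, -2.1]
gripper_width: 60.4
```

```bash
python3 - <<'E'
from plant import viewer
import cv2,numpy as np
for n,(y,x) in (("scene",(150,190)),("top",(130,180))):
    d=viewer.read_camera(n)["pixels"]; cv2.imwrite(f"pics/{n}3.png",cv2.resize(d[y:y+120,x:x+155],None,fx=5,fy=5,interpolation=cv2.INTER_CUBIC))
E
```

```text
(no output)
```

View pics/scene3.png

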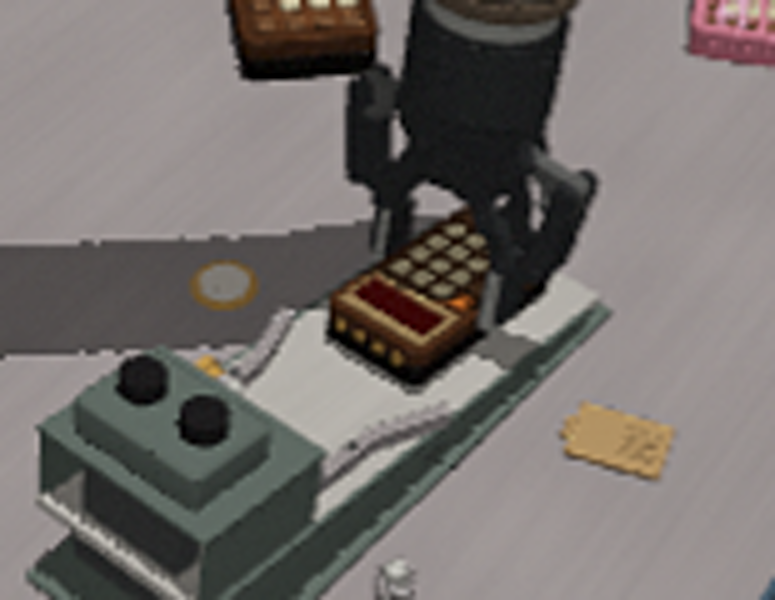

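View pics/top3.png

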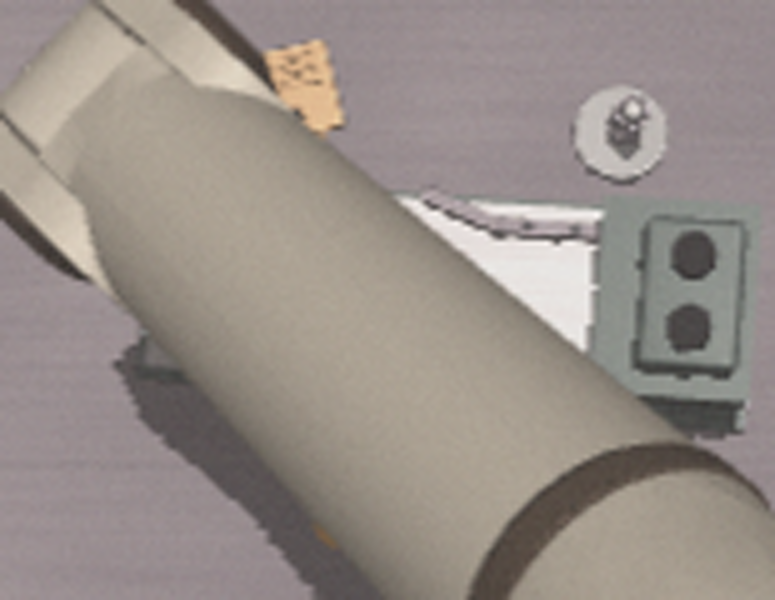

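Request:
{"api": "jog_arm", "payload": {
  "increments": [
    [[0, 0, 0], [0, 0, -0.1], 40],
    [[0, 0, 0], [0, 0, -0.08], 40],
    [[0, 0, 0], [0, 0, -0.02], 40],
    [[0, 0, 0], [0, 0, 0], 40]
  ]
}}

```text
clock: 7.65
position: [560.1, 83.7, 34.8]
ee_rot: [[0.102, 0.995, -0.014], [0.985, -0.103, -0.139], [-0.14, 0.0, -0.99]]
wrist_force: [-0.1, -0.3, -2.1]
gripper_width: 60.5
```

Request:
{"api": "jog_arm", "payload": {
  "increments": [
    [[0, 0, 0], [0, 0, -0.04], 40],
    [[0, 0, 0], [0, 0, -0.02], 40],
    [[0, 0, 0], [0, 0, 0], 40]
  ]
}}

```text
clock: 7.95
position: [560.2, 83.8, 33.4]
ee_rot: [[0.102, 0.995, -0.014], [0.985, -0.103, -0.139], [-0.14, 0.001, -0.99]]
wrist_force: [-0.4, -0.5, -1.4]
gripper_width: 60.5
```

Request:
{"api": "jog_arm", "payload": {
  "increments": [
    [[0, 0, 0], [0, 0, -0.03], 40],
    [[0, 0, 0], [0, 0, -0.02], 40],
    [[0, 0, 0], [0, 0, 0], 40]
  ]
}}

```text
clock: 8.25
position: [560.2, 83.8, 33.4]
ee_rot: [[0.102, 0.995, -0.013], [0.985, -0.103, -0.14], [-0.141, 0.001, -0.99]]
wrist_force: [-3.7, -1.2, 11.1]
gripper_width: 60.4
```

In contact with the bed. Ease off a bit and open.

Request:
{"api": "jog_arm", "payload": {
  "increments": [
    [[0, 0, 0], [0, 0, 0.03], 40],
    [[0, 0, 0], [0, 0, 0], 66],
    [[0, 0, 0], [0, 0, 0], 75],
    [[0, 0, 0], [0, 0, 0], 85],
    [[0, 0, 0], [0, 0, 0], 85],
    [[0, 0, 0], [0, 0, 0.5], 85],
    [[0, 0, 0], [0, 0.1, 0.9], 85],
    [[0, 0, 0], [0, 0.1, 0.9], 85]
  ]
}}

```text
clock: 9.05
position: [559.9, 88.9, 91.4]
ee_rot: [[0.102, 0.995, -0.015], [0.985, -0.103, -0.139], [-0.14, -0.0, -0.99]]
wrist_force: [1.2, -0.1, -0.3]
gripper_width: 85.0
```

Request:
{"api": "jog_arm", "payload": {
  "increments": [
    [[0, 0, 0], [0.1, 1, 0.2], 30],
    [[0, 0, 0], [0.1, 1, 0], 30],
    [[0, 0, 0], [0.1, 1, 0], 30],
    [[0, 0, 0], [0.1, 0.8, 0], 30]
  ]
}}

```text
clock: 9.45
position: [570.4, 185.7, 96.6]
ee_rot: [[0.101, 0.995, -0.013], [0.985, -0.102, -0.138], [-0.139, 0.001, -0.99]]
wrist_force: [0.1, 1.0, -0.2]
gripper_width: 30.0
```

```bash
python3 - <<'E'
from plant import viewer
import cv2,numpy as np
for n,(y,x) in (("scene",(150,190)),("top",(130,180))):
    d=viewer.read_camera(n)["pixels"]; cv2.imwrite(f"pics/{n}4f.png",d); cv2.imwrite(f"pics/{n}4.png",cv2.resize(d[y:y+120,x:x+155],None,fx=5,fy=5,interpolation=cv2.INTER_CUBIC))
E
```

```text
(no output)
```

View pics/scene4.png

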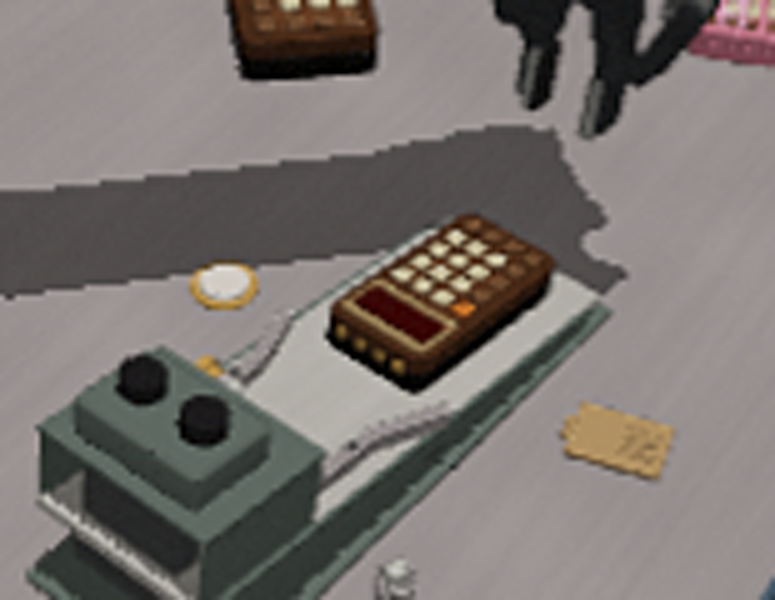

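View pics/top4.png

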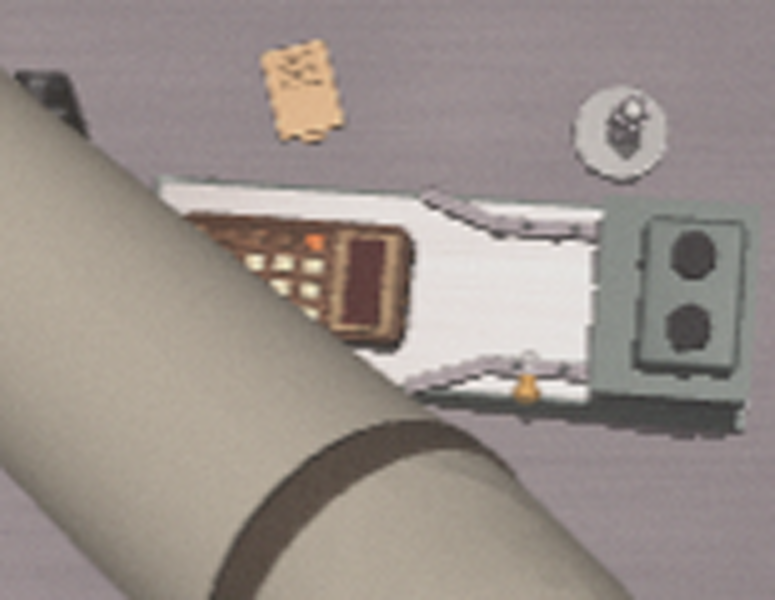

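The calculator lies square on the bed. In the top crop its display end is at x≈406, centred with the rails, and nothing else has moved. Next I lower the fingers, set 30 mm apart, behind its lower end and push with the tool square to the bed.

Request:
{"api": "jog_arm", "payload": {
  "increments": [
    [[0, 0, 0], [-0.06, -0.63, -0.3], 30],
    [[0, 0, 0], [0, 0, -0.8], 30],
    [[0, 0, 0], [0, 0, -0.8], 30],
    [[0, 0, 0], [0, 0, -0.7], 30],
    [[0, 0, 0], [0, 0, -0.48], 30],
    [[0, 0, 0], [0, 0, 0], 30]
  ]
}}

```text
clock: 10.15
position: [567.6, 167.7, 16.1]
ee_rot: [[0.101, 0.995, -0.017], [0.985, -0.102, -0.14], [-0.141, -0.002, -0.99]]
wrist_force: [0.3, 0.2, -0.1]
gripper_width: 30.3
```

Request:
{"api": "jog_arm", "payload": {
  "increments": [
    [[0, 0, 0], [0.04, 0, 0.15], 30],
    [[0, 0, 0], [0, 0, 0], 30],
    [[0, 0, 0], [0, 0, 0], 30]
  ]
}}

```text
clock: 10.45
position: [570.0, 168.3, 22.4]
ee_rot: [[0.102, 0.995, -0.013], [0.985, -0.103, -0.139], [-0.139, 0.001, -0.99]]
wrist_force: [0.3, -0.8, 0.9]
gripper_width: 30.1
```

Request:
{"api": "jog_arm", "payload": {
  "increments": [
    [[0, 0, 0], [0, 0, 0], 30],
    [[0, 0, 0], [0, 0, 0], 30]
  ]
}}

```text
clock: 10.65
position: [569.7, 168.0, 22.2]
ee_rot: [[0.102, 0.995, -0.014], [0.985, -0.103, -0.139], [-0.14, 0.001, -0.99]]
wrist_force: [0.8, -0.4, 1.1]
gripper_width: 29.5
```

Request:
{"api": "jog_arm", "payload": {
  "increments": [
    [[0, 0, 0], [-0.04, -0.1, -0.08], 30],
    [[0, 0, 0], [-0.02, -0.197, 0.028], 30],
    [[0, 0, 0], [-0.016, -0.158, 0.022], 30],
    [[0, 0, 0], [-0.012, -0.118, 0.017], 30],
    [[0, 0, 0], [-0.012, -0.118, 0.017], 30],
    [[0, 0, 0], [-0.012, -0.118, 0.017], 30],
    [[0, 0, 0], [-0.012, -0.118, 0.017], 30]
  ]
}}

```text
clock: 11.35
position: [566.6, 144.8, 23.1]
ee_rot: [[0.102, 0.995, -0.014], [0.985, -0.103, -0.139], [-0.14, 0.0, -0.99]]
wrist_force: [-0.5, 0.8, -1.3]
gripper_width: 30.0
```

Request:
{"api": "jog_arm", "payload": {
  "increments": [
    [[0, 0, 0], [-0.016, -0.158, 0.022], 30],
    [[0, 0, 0], [-0.016, -0.158, 0.022], 30],
    [[0, 0, 0], [-0.016, -0.158, 0.022], 30],
    [[0, 0, 0], [-0.016, -0.158, 0.022], 30],
    [[0, 0, 0], [-0.016, -0.158, 0.022], 30],
    [[0, 0, 0], [-0.016, -0.158, 0.022], 30]
  ]
}}

```text
clock: 11.95
position: [564.2, 121.0, 26.4]
ee_rot: [[0.102, 0.995, -0.014], [0.985, -0.103, -0.139], [-0.14, 0.001, -0.99]]
wrist_force: [-0.3, 0.8, -1.0]
gripper_width: 30.6
```

```bash
python3 - <<'E'
from plant import viewer
import cv2,numpy as np
for n,(y,x) in (("scene",(150,190)),("top",(130,180))):
    d=viewer.read_camera(n)["pixels"]; cv2.imwrite(f"pics/{n}5.png",cv2.resize(d[y:y+120,x:x+155],None,fx=5,fy=5,interpolation=cv2.INTER_CUBIC))
E
```

```text
(no output)
```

View pics/scene5.png

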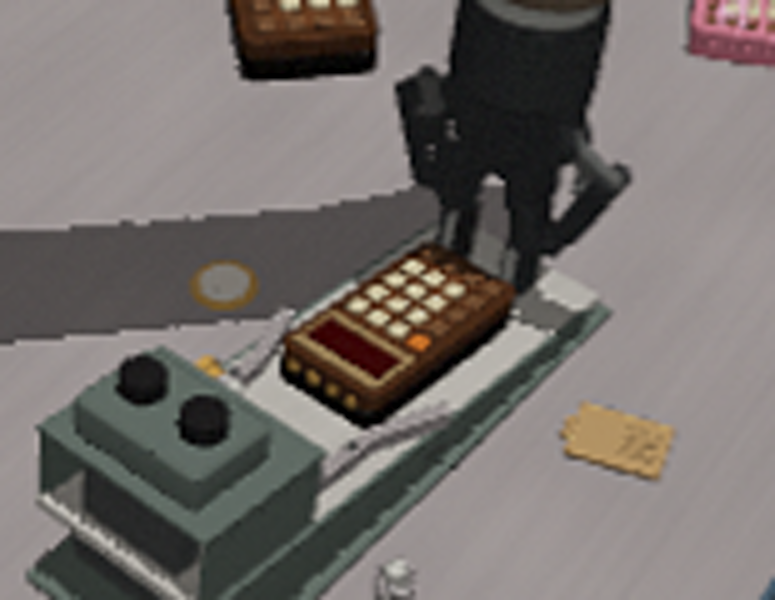

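View pics/top5.png

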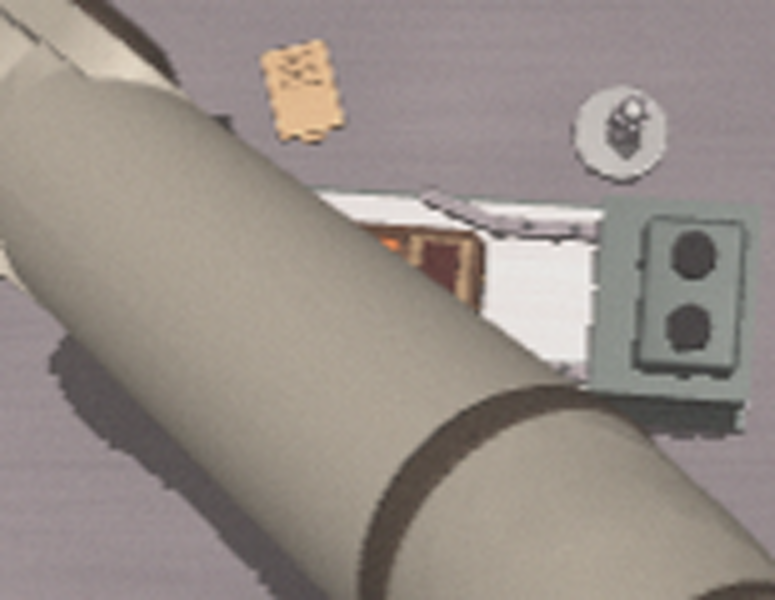

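Display end is now at the rail mouth (top crop x≈482, mouth ≈490), still square and between the rails. I'll continue slowly.

Request:
{"api": "jog_arm", "payload": {
  "increments": [
    [[0, 0, 0], [-0.012, -0.118, 0.017], 30],
    [[0, 0, 0], [-0.012, -0.118, 0.017], 30],
    [[0, 0, 0], [-0.012, -0.118, 0.017], 30],
    [[0, 0, 0], [-0.012, -0.118, 0.017], 30]
  ]
}}

```text
clock: 12.45
position: [563.0, 109.3, 28.1]
ee_rot: [[0.102, 0.995, -0.014], [0.985, -0.103, -0.139], [-0.14, 0.001, -0.99]]
wrist_force: [0.2, 1.4, -1.0]
gripper_width: 30.5
```

Request:
{"api": "jog_arm", "payload": {
  "increments": [
    [[0, 0, 0], [-0.008, -0.079, 0.011], 30],
    [[0, 0, 0], [-0.008, -0.079, 0.011], 30],
    [[0, 0, 0], [-0.008, -0.079, 0.011], 30],
    [[0, 0, 0], [-0.008, -0.079, 0.011], 30]
  ]
}}

```text
clock: 12.85
position: [562.2, 101.4, 29.2]
ee_rot: [[0.102, 0.995, -0.014], [0.985, -0.103, -0.139], [-0.14, 0.0, -0.99]]
wrist_force: [-0.2, 1.5, -0.1]
gripper_width: 30.0
```

Request:
{"api": "jog_arm", "payload": {
  "increments": [
    [[0, 0, 0], [-0.008, -0.079, 0.011], 30],
    [[0, 0, 0], [-0.008, -0.079, 0.011], 30],
    [[0, 0, 0], [-0.008, -0.079, 0.011], 30],
    [[0, 0, 0], [-0.008, -0.079, 0.011], 30]
  ]
}}

```text
clock: 13.25
position: [561.5, 93.7, 30.2]
ee_rot: [[0.102, 0.995, -0.014], [0.985, -0.103, -0.139], [-0.139, 0.001, -0.99]]
wrist_force: [1.8, 4.7, -1.2]
gripper_width: 29.9
```

Request:
{"api": "jog_arm", "payload": {
  "increments": [
    [[0, 0, 0], [-0.008, -0.079, 0.011], 30],
    [[0, 0, 0], [-0.008, -0.079, 0.011], 30],
    [[0, 0, 0], [-0.008, -0.079, 0.011], 30],
    [[0, 0, 0], [-0.008, -0.079, 0.011], 30]
  ]
}}

```text
clock: 13.65
position: [560.9, 86.4, 31.4]
ee_rot: [[0.101, 0.995, -0.013], [0.985, -0.102, -0.138], [-0.139, 0.001, -0.99]]
wrist_force: [1.9, 4.4, -1.1]
gripper_width: 30.1
```

Request:
{"api": "jog_arm", "payload": {
  "increments": [
    [[0, 0, 0], [-0.008, -0.079, 0.011], 30],
    [[0, 0, 0], [-0.008, -0.079, 0.011], 30],
    [[0, 0, 0], [-0.008, -0.079, 0.011], 30],
    [[0, 0, 0], [-0.008, -0.079, 0.011], 30]
  ]
}}

```text
clock: 14.05
position: [559.9, 77.7, 32.5]
ee_rot: [[0.102, 0.995, -0.014], [0.985, -0.103, -0.139], [-0.14, 0.001, -0.99]]
wrist_force: [1.2, 3.5, -0.1]
gripper_width: 30.3
```

Request:
{"api": "jog_arm", "payload": {
  "increments": [
    [[0, 0, 0], [-0.008, -0.079, 0.011], 30],
    [[0, 0, 0], [-0.008, -0.079, 0.011], 30],
    [[0, 0, 0], [-0.008, -0.079, 0.011], 30],
    [[0, 0, 0], [-0.008, -0.079, 0.011], 30]
  ]
}}

```text
clock: 14.45
position: [559.1, 69.8, 33.6]
ee_rot: [[0.102, 0.995, -0.014], [0.985, -0.103, -0.139], [-0.14, 0.001, -0.99]]
wrist_force: [1.8, 4.3, -0.7]
gripper_width: 30.3
```

Request:
{"api": "jog_arm", "payload": {
  "increments": [
    [[0, 0, 0], [-0.008, -0.079, 0.011], 30],
    [[0, 0, 0], [-0.008, -0.079, 0.011], 30],
    [[0, 0, 0], [-0.008, -0.079, 0.011], 30],
    [[0, 0, 0], [-0.008, -0.079, 0.011], 30]
  ]
}}

```text
clock: 14.85
position: [558.3, 61.9, 34.7]
ee_rot: [[0.102, 0.995, -0.014], [0.985, -0.103, -0.139], [-0.14, 0.001, -0.99]]
wrist_force: [2.2, 5.2, 0.4]
gripper_width: 29.9
```

Request:
{"api": "jog_arm", "payload": {
  "increments": [
    [[0, 0, 0], [-0.008, -0.079, 0.011], 30],
    [[0, 0, 0], [-0.008, -0.079, 0.011], 30],
    [[0, 0, 0], [-0.008, -0.079, 0.011], 30],
    [[0, 0, 0], [-0.008, -0.079, 0.011], 30],
    [[0, 0, 0], [-0.004, -0.04, 0.006], 30],
    [[0, 0, 0], [-0.004, -0.04, 0.006], 30],
    [[0, 0, 0], [0, 0, 0], 30]
  ]
}}

```text
clock: 15.55
position: [557.3, 51.7, 36.1]
ee_rot: [[0.102, 0.995, -0.014], [0.985, -0.103, -0.14], [-0.14, 0.001, -0.99]]
wrist_force: [2.0, 3.0, 0.8]
gripper_width: 29.6
```

```bash
python3 - <<'E'
from plant import viewer, readout
import cv2,numpy as np
for n,(y,x) in (("scene",(150,190)),("top",(130,180))):
    d=viewer.read_camera(n)["pixels"]; cv2.imwrite(f"pics/{n}6.png",cv2.resize(d[y:y+120,x:x+155],None,fx=5,fy=5,interpolation=cv2.INTER_CUBIC))
    print(readout.observe()["wrist_force"].round(2))
E
```

```text
[2.32 4.18 0.73]
[2.47 3.42 1.45]
```

View pics/scene6.png

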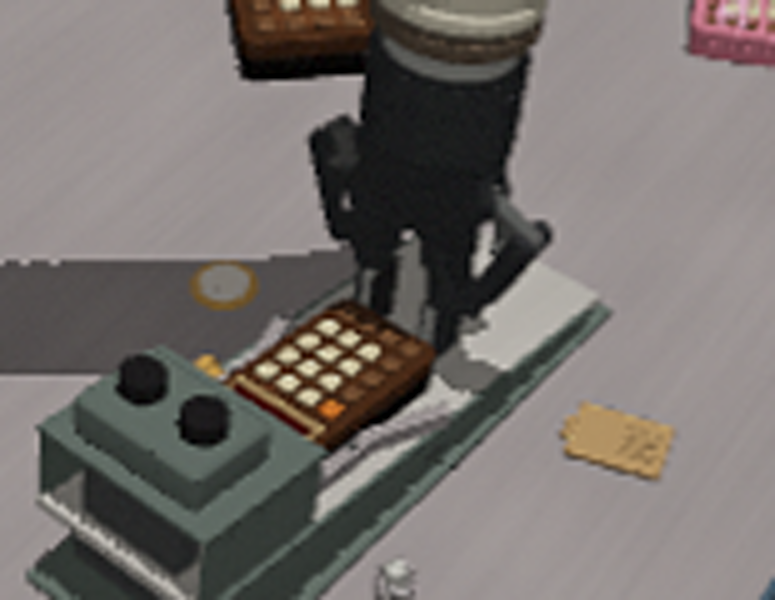

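View pics/top6.png

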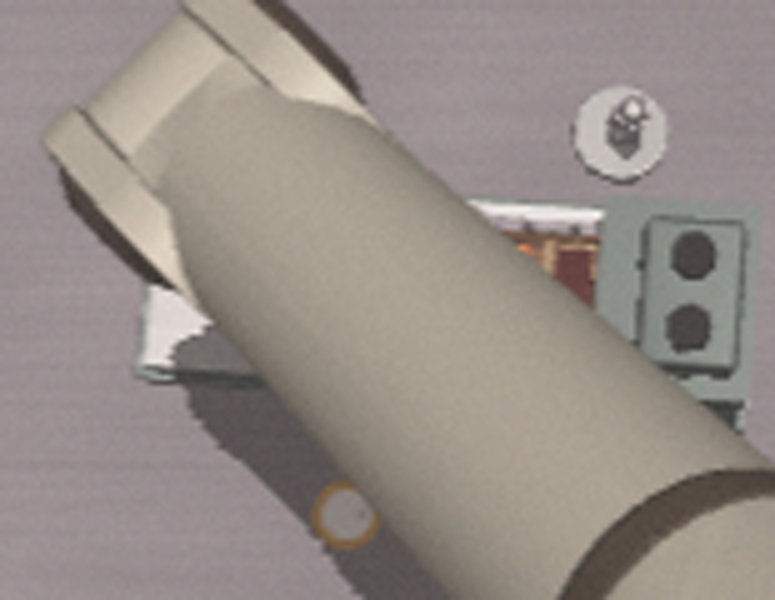

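The calculator sits straight in the rails with its display end just under the hood (s≈250). From here I feel forward in sub-millimetre rows.

Request:
{"api": "jog_arm", "payload": {
  "increments": [
    [[0, 0, 0], [-0.003, -0.03, 0.004], 30],
    [[0, 0, 0], [-0.003, -0.03, 0.004], 30],
    [[0, 0, 0], [-0.003, -0.03, 0.004], 30],
    [[0, 0, 0], [-0.003, -0.03, 0.004], 30]
  ]
}}

```text
clock: 16.05
position: [557.1, 49.6, 36.5]
ee_rot: [[0.101, 0.995, -0.013], [0.985, -0.102, -0.138], [-0.139, 0.001, -0.99]]
wrist_force: [2.2, 4.6, -0.2]
gripper_width: 29.6
```

Request:
{"api": "jog_arm", "payload": {
  "increments": [
    [[0, 0, 0], [-0.002, -0.016, 0.002], 30],
    [[0, 0, 0], [-0.002, -0.016, 0.002], 30],
    [[0, 0, 0], [-0.002, -0.016, 0.002], 30],
    [[0, 0, 0], [-0.002, -0.016, 0.002], 30]
  ]
}}

```text
clock: 16.45
position: [556.9, 48.0, 36.7]
ee_rot: [[0.101, 0.995, -0.013], [0.985, -0.102, -0.138], [-0.139, 0.001, -0.99]]
wrist_force: [2.2, 4.5, 1.2]
gripper_width: 30.6
```

Request:
{"api": "jog_arm", "payload": {
  "increments": [
    [[0, 0, 0], [-0.002, -0.016, 0.002], 30],
    [[0, 0, 0], [-0.002, -0.016, 0.002], 30],
    [[0, 0, 0], [-0.002, -0.016, 0.002], 30]
  ]
}}

```text
clock: 16.75
position: [556.8, 46.8, 36.9]
ee_rot: [[0.101, 0.995, -0.013], [0.985, -0.102, -0.138], [-0.139, 0.001, -0.99]]
wrist_force: [1.8, 4.5, 1.5]
gripper_width: 30.0
```

Request:
{"api": "jog_arm", "payload": {
  "increments": [
    [[0, 0, 0], [-0.002, -0.016, 0.002], 30],
    [[0, 0, 0], [-0.002, -0.016, 0.002], 30],
    [[0, 0, 0], [-0.002, -0.016, 0.002], 30]
  ]
}}

```text
clock: 17.05
position: [556.7, 45.6, 37.0]
ee_rot: [[0.101, 0.995, -0.013], [0.985, -0.102, -0.138], [-0.139, 0.001, -0.99]]
wrist_force: [3.3, 4.9, 1.2]
gripper_width: 29.5
```

Request:
{"api": "jog_arm", "payload": {
  "increments": [
    [[0, 0, 0], [-0.002, -0.016, 0.002], 30],
    [[0, 0, 0], [-0.002, -0.016, 0.002], 30],
    [[0, 0, 0], [-0.002, -0.016, 0.002], 30]
  ]
}}

```text
clock: 17.35
position: [556.5, 44.4, 37.2]
ee_rot: [[0.101, 0.995, -0.013], [0.985, -0.102, -0.138], [-0.139, 0.001, -0.99]]
wrist_force: [2.6, 4.4, 0.1]
gripper_width: 29.9
```

Request:
{"api": "jog_arm", "payload": {
  "increments": [
    [[0, 0, 0], [-0.002, -0.016, 0.002], 30],
    [[0, 0, 0], [-0.002, -0.016, 0.002], 30],
    [[0, 0, 0], [-0.002, -0.016, 0.002], 30]
  ]
}}

```text
clock: 17.65
position: [556.4, 43.2, 37.3]
ee_rot: [[0.101, 0.995, -0.013], [0.985, -0.102, -0.138], [-0.139, 0.001, -0.99]]
wrist_force: [1.6, 5.6, 1.6]
gripper_width: 30.2
```

Request:
{"api": "jog_arm", "payload": {
  "increments": [
    [[0, 0, 0], [-0.002, -0.016, 0.002], 30],
    [[0, 0, 0], [-0.002, -0.016, 0.002], 30],
    [[0, 0, 0], [-0.002, -0.016, 0.002], 30]
  ]
}}

```text
clock: 17.95
position: [556.3, 42.0, 37.5]
ee_rot: [[0.101, 0.995, -0.013], [0.985, -0.102, -0.138], [-0.139, 0.001, -0.99]]
wrist_force: [2.5, 4.3, 1.3]
gripper_width: 30.1
```

Request:
{"api": "jog_arm", "payload": {
  "increments": [
    [[0, 0, 0], [-0.002, -0.016, 0.002], 30],
    [[0, 0, 0], [-0.002, -0.016, 0.002], 30],
    [[0, 0, 0], [-0.002, -0.016, 0.002], 30]
  ]
}}

```text
clock: 18.25
position: [556.2, 40.9, 37.7]
ee_rot: [[0.101, 0.995, -0.013], [0.985, -0.102, -0.138], [-0.139, 0.001, -0.99]]
wrist_force: [2.8, 4.4, 1.3]
gripper_width: 30.2
```

Request:
{"api": "jog_arm", "payload": {
  "increments": [
    [[0, 0, 0], [-0.002, -0.016, 0.002], 30],
    [[0, 0, 0], [-0.002, -0.016, 0.002], 30],
    [[0, 0, 0], [-0.002, -0.016, 0.002], 30]
  ]
}}

```text
clock: 18.55
position: [556.1, 39.7, 37.8]
ee_rot: [[0.101, 0.995, -0.013], [0.985, -0.102, -0.138], [-0.139, 0.001, -0.99]]
wrist_force: [2.2, 4.6, 1.6]
gripper_width: 30.0
```

Request:
{"api": "jog_arm", "payload": {
  "increments": [
    [[0, 0, 0], [-0.002, -0.016, 0.002], 30],
    [[0, 0, 0], [-0.002, -0.016, 0.002], 30],
    [[0, 0, 0], [-0.002, -0.016, 0.002], 30]
  ]
}}

```text
clock: 18.85
position: [556.0, 38.5, 38.0]
ee_rot: [[0.101, 0.995, -0.013], [0.985, -0.102, -0.138], [-0.139, 0.001, -0.99]]
wrist_force: [3.0, 5.1, 0.3]
gripper_width: 29.4
```

Request:
{"api": "jog_arm", "payload": {
  "increments": [
    [[0, 0, 0], [-0.002, -0.016, 0.002], 30],
    [[0, 0, 0], [-0.002, -0.016, 0.002], 30],
    [[0, 0, 0], [-0.002, -0.016, 0.002], 30]
  ]
}}

```text
clock: 19.15
position: [555.8, 37.3, 38.2]
ee_rot: [[0.101, 0.995, -0.013], [0.985, -0.102, -0.138], [-0.139, 0.001, -0.99]]
wrist_force: [2.4, 4.7, 0.2]
gripper_width: 30.0
```

Request:
{"api": "jog_arm", "payload": {
  "increments": [
    [[0, 0, 0], [-0.002, -0.016, 0.002], 30],
    [[0, 0, 0], [-0.002, -0.016, 0.002], 30],
    [[0, 0, 0], [-0.002, -0.016, 0.002], 30]
  ]
}}

```text
clock: 19.45
position: [555.7, 36.1, 38.4]
ee_rot: [[0.101, 0.995, -0.013], [0.985, -0.102, -0.138], [-0.139, 0.001, -0.99]]
wrist_force: [3.1, 5.0, 0.2]
gripper_width: 30.2
```

Request:
{"api": "jog_arm", "payload": {
  "increments": [
    [[0, 0, 0], [-0.002, -0.016, 0.002], 30],
    [[0, 0, 0], [-0.002, -0.016, 0.002], 30],
    [[0, 0, 0], [-0.002, -0.016, 0.002], 30]
  ]
}}

```text
clock: 19.75
position: [555.6, 34.9, 38.5]
ee_rot: [[0.101, 0.995, -0.013], [0.985, -0.102, -0.138], [-0.139, 0.002, -0.99]]
wrist_force: [2.4, 4.8, 1.2]
gripper_width: 30.1
```

Request:
{"api": "jog_arm", "payload": {
  "increments": [
    [[0, 0, 0], [-0.002, -0.016, 0.002], 30],
    [[0, 0, 0], [-0.002, -0.016, 0.002], 30],
    [[0, 0, 0], [-0.002, -0.016, 0.002], 30]
  ]
}}

```text
clock: 20.05
position: [555.5, 33.8, 38.7]
ee_rot: [[0.101, 0.995, -0.013], [0.985, -0.102, -0.138], [-0.139, 0.002, -0.99]]
wrist_force: [3.3, 4.5, 0.6]
gripper_width: 29.8
```

Request:
{"api": "jog_arm", "payload": {
  "increments": [
    [[0, 0, 0], [-0.002, -0.016, 0.002], 30],
    [[0, 0, 0], [-0.002, -0.016, 0.002], 30],
    [[0, 0, 0], [-0.002, -0.016, 0.002], 30]
  ]
}}

```text
clock: 20.35
position: [555.3, 32.6, 38.9]
ee_rot: [[0.101, 0.995, -0.013], [0.985, -0.102, -0.138], [-0.139, 0.002, -0.99]]
wrist_force: [2.8, 5.1, 0.3]
gripper_width: 29.7
```

Request:
{"api": "jog_arm", "payload": {
  "increments": [
    [[0, 0, 0], [-0.002, -0.016, 0.002], 30],
    [[0, 0, 0], [-0.002, -0.016, 0.002], 30],
    [[0, 0, 0], [-0.002, -0.016, 0.002], 30]
  ]
}}

```text
clock: 20.65
position: [555.2, 31.4, 39.0]
ee_rot: [[0.101, 0.995, -0.012], [0.985, -0.102, -0.138], [-0.139, 0.002, -0.99]]
wrist_force: [2.8, 4.7, 1.2]
gripper_width: 29.9
```

Request:
{"api": "jog_arm", "payload": {
  "increments": [
    [[0, 0, 0], [-0.002, -0.016, 0.002], 30],
    [[0, 0, 0], [-0.002, -0.016, 0.002], 30],
    [[0, 0, 0], [-0.002, -0.016, 0.002], 30]
  ]
}}

```text
clock: 20.95
position: [555.1, 30.2, 39.2]
ee_rot: [[0.101, 0.995, -0.012], [0.985, -0.102, -0.138], [-0.139, 0.002, -0.99]]
wrist_force: [2.9, 5.3, 2.4]
gripper_width: 29.9
```

Request:
{"api": "jog_arm", "payload": {
  "increments": [
    [[0, 0, 0], [-0.002, -0.016, 0.002], 30],
    [[0, 0, 0], [-0.002, -0.016, 0.002], 30],
    [[0, 0, 0], [-0.002, -0.016, 0.002], 30]
  ]
}}

```text
clock: 21.25
position: [555.0, 29.0, 39.3]
ee_rot: [[0.101, 0.995, -0.012], [0.985, -0.102, -0.138], [-0.139, 0.002, -0.99]]
wrist_force: [2.4, 5.2, 1.8]
gripper_width: 30.3
```

Request:
{"api": "jog_arm", "payload": {
  "increments": [
    [[0, 0, 0], [-0.002, -0.016, 0.002], 30],
    [[0, 0, 0], [-0.002, -0.016, 0.002], 30],
    [[0, 0, 0], [-0.002, -0.016, 0.002], 30]
  ]
}}

```text
clock: 21.55
position: [554.9, 27.9, 39.5]
ee_rot: [[0.101, 0.995, -0.012], [0.985, -0.102, -0.138], [-0.139, 0.002, -0.99]]
wrist_force: [3.0, 5.6, 1.9]
gripper_width: 29.8
```

Request:
{"api": "jog_arm", "payload": {
  "increments": [
    [[0, 0, 0], [-0.002, -0.016, 0.002], 30],
    [[0, 0, 0], [-0.002, -0.016, 0.002], 30],
    [[0, 0, 0], [-0.002, -0.016, 0.002], 30]
  ]
}}

```text
clock: 21.85
position: [554.8, 26.6, 39.7]
ee_rot: [[0.101, 0.995, -0.012], [0.985, -0.102, -0.138], [-0.139, 0.002, -0.99]]
wrist_force: [3.5, 4.6, 2.3]
gripper_width: 29.9
```

Request:
{"api": "jog_arm", "payload": {
  "increments": [
    [[0, 0, 0], [-0.002, -0.016, 0.002], 30],
    [[0, 0, 0], [-0.002, -0.016, 0.002], 30],
    [[0, 0, 0], [-0.002, -0.016, 0.002], 30]
  ]
}}

```text
clock: 22.15
position: [554.6, 25.5, 39.8]
ee_rot: [[0.101, 0.995, -0.012], [0.985, -0.102, -0.138], [-0.139, 0.002, -0.99]]
wrist_force: [3.3, 4.5, 0.8]
gripper_width: 30.0
```

Request:
{"api": "jog_arm", "payload": {
  "increments": [
    [[0, 0, 0], [-0.002, -0.016, 0.002], 30],
    [[0, 0, 0], [-0.002, -0.016, 0.002], 30],
    [[0, 0, 0], [-0.002, -0.016, 0.002], 30]
  ]
}}

```text
clock: 22.45
position: [554.5, 24.3, 40.0]
ee_rot: [[0.101, 0.995, -0.012], [0.985, -0.102, -0.138], [-0.139, 0.002, -0.99]]
wrist_force: [3.8, 4.8, 1.0]
gripper_width: 30.1
```

Request:
{"api": "jog_arm", "payload": {
  "increments": [
    [[0, 0, 0], [-0.002, -0.016, 0.002], 30],
    [[0, 0, 0], [-0.002, -0.016, 0.002], 30],
    [[0, 0, 0], [-0.002, -0.016, 0.002], 30]
  ]
}}

```text
clock: 22.75
position: [554.4, 23.0, 40.2]
ee_rot: [[0.101, 0.995, -0.012], [0.985, -0.102, -0.138], [-0.139, 0.002, -0.99]]
wrist_force: [3.6, 5.6, 1.8]
gripper_width: 30.0
```

Request:
{"api": "jog_arm", "payload": {
  "increments": [
    [[0, 0, 0], [-0.002, -0.016, 0.002], 30],
    [[0, 0, 0], [-0.002, -0.016, 0.002], 30],
    [[0, 0, 0], [-0.002, -0.016, 0.002], 30]
  ]
}}

```text
clock: 23.05
position: [554.3, 21.9, 40.4]
ee_rot: [[0.101, 0.995, -0.012], [0.985, -0.102, -0.138], [-0.139, 0.002, -0.99]]
wrist_force: [3.2, 5.2, 1.2]
gripper_width: 29.7
```

Request:
{"api": "jog_arm", "payload": {
  "increments": [
    [[0, 0, 0], [-0.002, -0.016, 0.002], 30],
    [[0, 0, 0], [-0.002, -0.016, 0.002], 30],
    [[0, 0, 0], [-0.002, -0.016, 0.002], 30]
  ]
}}

```text
clock: 23.35
position: [554.2, 20.7, 40.5]
ee_rot: [[0.101, 0.995, -0.012], [0.985, -0.102, -0.138], [-0.139, 0.002, -0.99]]
wrist_force: [3.7, 4.7, 1.2]
gripper_width: 29.7
```

Request:
{"api": "jog_arm", "payload": {
  "increments": [
    [[0, 0, 0], [-0.002, -0.016, 0.002], 30],
    [[0, 0, 0], [-0.002, -0.016, 0.002], 30],
    [[0, 0, 0], [-0.002, -0.016, 0.002], 30]
  ]
}}

```text
clock: 23.65
position: [554.0, 19.5, 40.7]
ee_rot: [[0.101, 0.995, -0.012], [0.985, -0.102, -0.138], [-0.139, 0.002, -0.99]]
wrist_force: [4.2, 5.3, 1.5]
gripper_width: 30.0
```

Request:
{"api": "jog_arm", "payload": {
  "increments": [
    [[0, 0, 0], [0, -0.016, 0.002], 30],
    [[0, 0, 0], [0, -0.016, 0.002], 30],
    [[0, 0, 0], [0, -0.016, 0.002], 30]
  ]
}}

```text
clock: 23.95
position: [554.0, 18.3, 40.8]
ee_rot: [[0.101, 0.995, -0.012], [0.985, -0.102, -0.138], [-0.139, 0.002, -0.99]]
wrist_force: [4.2, 4.9, 3.3]
gripper_width: 30.0
```

Request:
{"api": "jog_arm", "payload": {
  "increments": [
    [[0, 0, 0], [0, -0.016, 0.002], 30],
    [[0, 0, 0], [0, -0.016, 0.002], 30],
    [[0, 0, 0], [0, -0.016, 0.002], 30]
  ]
}}

```text
clock: 24.25
position: [554.1, 17.2, 41.0]
ee_rot: [[0.101, 0.995, -0.012], [0.985, -0.102, -0.138], [-0.138, 0.002, -0.99]]
wrist_force: [3.8, 5.0, 2.0]
gripper_width: 30.0
```

Request:
{"api": "jog_arm", "payload": {
  "increments": [
    [[0, 0, 0], [0, -0.016, 0.002], 30],
    [[0, 0, 0], [-0.001, -0.016, 0.002], 30],
    [[0, 0, 0], [-0.001, -0.016, 0.002], 30]
  ]
}}

```text
clock: 24.55
position: [554.1, 16.0, 41.2]
ee_rot: [[0.101, 0.995, -0.012], [0.985, -0.102, -0.138], [-0.138, 0.002, -0.99]]
wrist_force: [3.2, 5.0, 2.9]
gripper_width: 29.8
```

Request:
{"api": "jog_arm", "payload": {
  "increments": [
    [[0, 0, 0], [-0.001, -0.016, 0.002], 30],
    [[0, 0, 0], [-0.001, -0.016, 0.002], 30],
    [[0, 0, 0], [-0.001, -0.016, 0.002], 30]
  ]
}}

```text
clock: 24.85
position: [554.0, 14.8, 41.3]
ee_rot: [[0.101, 0.995, -0.012], [0.985, -0.102, -0.138], [-0.138, 0.002, -0.99]]
wrist_force: [3.1, 5.0, 2.6]
gripper_width: 30.2
```

Request:
{"api": "jog_arm", "payload": {
  "increments": [
    [[0, 0, 0], [-0.001, -0.016, 0.002], 30],
    [[0, 0, 0], [-0.001, -0.016, 0.002], 30],
    [[0, 0, 0], [-0.001, -0.016, 0.002], 30]
  ]
}}

```text
clock: 25.15
position: [554.0, 13.6, 41.5]
ee_rot: [[0.101, 0.995, -0.012], [0.985, -0.102, -0.138], [-0.138, 0.002, -0.99]]
wrist_force: [4.2, 5.3, 2.3]
gripper_width: 29.8
```

Request:
{"api": "jog_arm", "payload": {
  "increments": [
    [[0, 0, 0], [-0.001, -0.016, 0.002], 30],
    [[0, 0, 0], [-0.001, -0.016, 0.002], 30],
    [[0, 0, 0], [-0.001, -0.016, 0.002], 30]
  ]
}}

```text
clock: 25.45
position: [553.9, 12.6, 41.6]
ee_rot: [[0.101, 0.995, -0.012], [0.985, -0.102, -0.138], [-0.138, 0.003, -0.99]]
wrist_force: [3.8, 5.3, 2.3]
gripper_width: 30.0
```

Request:
{"api": "jog_arm", "payload": {
  "increments": [
    [[0, 0, 0], [-0.001, -0.016, 0.002], 30],
    [[0, 0, 0], [-0.001, -0.016, 0.002], 30],
    [[0, 0, 0], [-0.001, -0.016, 0.002], 30]
  ]
}}

```text
clock: 25.75
position: [553.8, 11.5, 41.8]
ee_rot: [[0.101, 0.995, -0.011], [0.985, -0.102, -0.138], [-0.138, 0.003, -0.99]]
wrist_force: [3.5, 6.5, 0.7]
gripper_width: 30.2
```

Request:
{"api": "jog_arm", "payload": {
  "increments": [
    [[0, 0, 0], [-0.001, -0.016, 0.002], 30],
    [[0, 0, 0], [-0.001, -0.016, 0.002], 30]
  ]
}}

```text
clock: 25.95
position: [553.8, 10.8, 41.9]
ee_rot: [[0.101, 0.995, -0.011], [0.985, -0.101, -0.137], [-0.138, 0.003, -0.99]]
wrist_force: [4.2, 5.9, 1.6]
gripper_width: 29.9
```

Request:
{"api": "jog_arm", "payload": {
  "increments": [
    [[0, 0, 0], [-0.001, -0.016, 0.002], 30],
    [[0, 0, 0], [-0.001, -0.016, 0.002], 30]
  ]
}}

```text
clock: 26.15
position: [553.8, 10.1, 42.0]
ee_rot: [[0.101, 0.995, -0.011], [0.985, -0.101, -0.137], [-0.138, 0.003, -0.99]]
wrist_force: [4.1, 6.2, 1.8]
gripper_width: 30.0
```

Request:
{"api": "jog_arm", "payload": {
  "increments": [
    [[0, 0, 0], [-0.001, -0.016, 0.002], 30],
    [[0, 0, 0], [-0.001, -0.016, 0.002], 30]
  ]
}}

```text
clock: 26.35
position: [553.7, 9.4, 42.1]
ee_rot: [[0.101, 0.995, -0.011], [0.985, -0.101, -0.137], [-0.138, 0.003, -0.99]]
wrist_force: [3.5, 6.5, 1.4]
gripper_width: 29.8
```

Request:
{"api": "jog_arm", "payload": {
  "increments": [
    [[0, 0, 0], [-0.001, -0.016, 0.002], 30],
    [[0, 0, 0], [-0.001, -0.016, 0.002], 30]
  ]
}}

```text
clock: 26.55
position: [553.7, 8.6, 42.2]
ee_rot: [[0.101, 0.995, -0.011], [0.985, -0.101, -0.137], [-0.138, 0.003, -0.99]]
wrist_force: [4.3, 5.9, 1.9]
gripper_width: 29.9
```

Request:
{"api": "jog_arm", "payload": {
  "increments": [
    [[0, 0, 0], [-0.001, -0.016, 0.002], 30],
    [[0, 0, 0], [-0.001, -0.016, 0.002], 30]
  ]
}}

```text
clock: 26.75
position: [553.6, 8.2, 42.3]
ee_rot: [[0.101, 0.995, -0.011], [0.985, -0.101, -0.137], [-0.137, 0.003, -0.991]]
wrist_force: [3.4, 7.0, 1.3]
gripper_width: 30.0
```

Request:
{"api": "jog_arm", "payload": {
  "increments": [
    [[0, 0, 0], [0, 0, 0], 30]
  ]
}}

```text
clock: 26.85
position: [553.6, 8.2, 42.3]
ee_rot: [[0.101, 0.995, -0.011], [0.985, -0.101, -0.137], [-0.137, 0.003, -0.991]]
wrist_force: [3.9, 6.5, 1.4]
gripper_width: 29.8
```

Request:
{"api": "jog_arm", "payload": {
  "increments": [
    [[0, 0, 0], [-0.001, -0.016, 0.002], 30],
    [[0, 0, 0], [-0.001, -0.012, 0.002], 30]
  ]
}}

```text
clock: 27.05
position: [553.6, 8.1, 42.3]
ee_rot: [[0.1, 0.995, -0.011], [0.986, -0.101, -0.136], [-0.136, 0.003, -0.991]]
wrist_force: [4.0, 8.5, 0.6]
gripper_width: 30.1
```

Position stalls at y≈8.1 while force climbs, which is the solid stop. A little more push to confirm.

Request:
{"api": "jog_arm", "payload": {
  "increments": [
    [[0, 0, 0], [-0.001, -0.012, 0.002], 30],
    [[0, 0, 0], [-0.001, -0.012, 0.002], 30]
  ]
}}

```text
clock: 27.25
position: [553.5, 8.1, 42.3]
ee_rot: [[0.1, 0.995, -0.011], [0.986, -0.1, -0.135], [-0.135, 0.003, -0.991]]
wrist_force: [4.5, 9.5, -0.5]
gripper_width: 30.1
```

Request:
{"api": "jog_arm", "payload": {
  "increments": [
    [[0, 0, 0], [-0.001, -0.012, 0.002], 30],
    [[0, 0, 0], [0, -0.004, 0], 30],
    [[0, 0, 0], [0, 0, 0], 30],
    [[0, 0, 0], [0, 0, 0], 30]
  ]
}}

```text
clock: 27.65
position: [553.5, 8.1, 42.3]
ee_rot: [[0.1, 0.995, -0.011], [0.986, -0.1, -0.135], [-0.135, 0.003, -0.991]]
wrist_force: [4.3, 8.6, 0.5]
gripper_width: 30.0
```

```bash
python3 - <<'E'
from plant import viewer, readout
import cv2,numpy as np
for n,(y,x) in (("scene",(150,190)),):
    d=viewer.read_camera(n)["pixels"]; cv2.imwrite(f"pics/{n}7.png",cv2.resize(d[y:y+120,x:x+155],None,fx=5,fy=5,interpolation=cv2.INTER_CUBIC))
    print(readout.observe()["wrist_force"].round(2))
E
```

```text
[ 3.67  9.52 -0.41]
```

View pics/scene7.png

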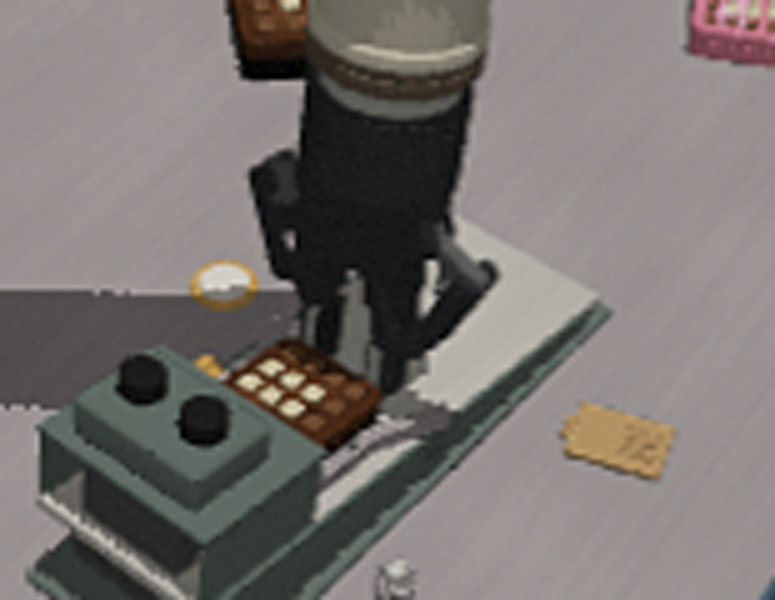

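Request:
{"api": "jog_arm", "payload": {
  "increments": [
    [[0, 0, 0], [-0.001, -0.015, 0.002], 30],
    [[0, 0, 0], [-0.001, -0.015, 0.002], 30],
    [[0, 0, 0], [0, 0, 0], 30]
  ]
}}

```text
clock: 28.0
position: [553.5, 8.1, 42.3]
ee_rot: [[0.099, 0.995, -0.011], [0.986, -0.1, -0.134], [-0.134, 0.003, -0.991]]
wrist_force: [3.7, 11.5, -0.9]
gripper_width: 30.2
```

Rigid at 11.5 N with no creep, about 6 N above the sliding rub, so the bar is on its stop. Back off down-slope, then lift.

Request:
{"api": "jog_arm", "payload": {
  "increments": [
    [[0, 0, 0], [0.004, 0.04, -0.005], 30],
    [[0, 0, 0], [0.004, 0.04, -0.005], 30],
    [[0, 0, 0], [0.008, 0.08, -0.01], 30],
    [[0, 0, 0], [0.02, 0.2, 0], 30],
    [[0, 0, 0], [0.04, 0.5, 0.1], 30],
    [[0, 0, 0], [0.04, 0.5, 0.6], 30],
    [[0, 0, 0], [0, 0.2, 1], 10],
    [[0, 0, 0], [0, 0, 1], 0]
  ]
}}

```text
clock: 28.8
position: [554.6, 45.3, 110.5]
ee_rot: [[0.099, 0.995, -0.015], [0.985, -0.1, -0.138], [-0.139, -0.001, -0.99]]
wrist_force: [0.2, 0.1, 0.6]
gripper_width: 1.7
```

Request:
{"api": "jog_arm", "payload": {
  "increments": [
    [[2, -0.2, 0], [0, 0, 1], 0],
    [[3, -0.3, 0], [0, 0, 1], 0],
    [[3, -0.3, 0], [0, 0, 0.6], 0]
  ]
}}

```text
clock: 29.1
position: [555.9, 44.7, 177.3]
ee_rot: [[0.1, 0.995, 0.003], [0.995, -0.1, 0.002], [0.002, 0.003, -1.0]]
wrist_force: [0.1, -0.3, -0.7]
gripper_width: 0.0
```

```bash
python3 - <<'E'
from plant import viewer, readout
import cv2,numpy as np
for n,(y,x) in (("scene",(150,190)),("top",(130,180))):
    d=viewer.read_camera(n)["pixels"]; cv2.imwrite(f"pics/{n}8.png",cv2.resize(d[y:y+120,x:x+155],None,fx=5,fy=5,interpolation=cv2.INTER_CUBIC))
s=readout.observe();print(s["position"],np.round(s["joints"],1).tolist())
E
```

```text
[556.7437558   41.6955912  177.09520266] [28.2, 27.5, -45.2, 104.9, 23.1, 57.0, -32.6]
```

View pics/scene8.png

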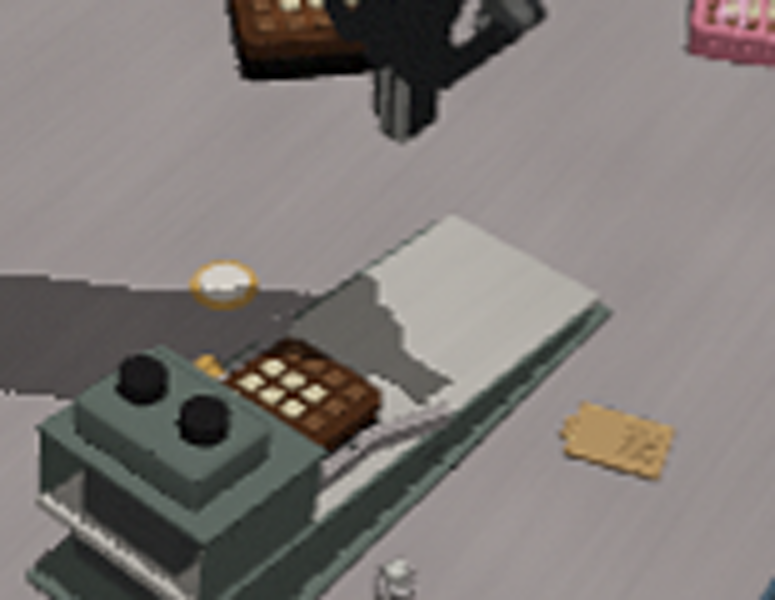

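View pics/top8.png

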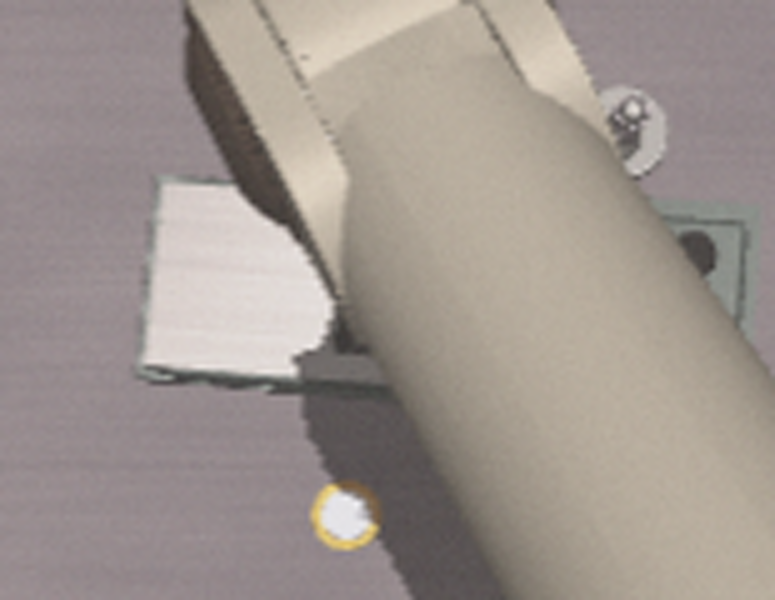

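Calculator stays where it was left (lower corner still at crop (380,395)), and the disc, door and holder haven't moved. On to the button.

Request:
{"api": "jog_arm", "payload": {
  "increments": [
    [[0, 0, 0], [-0.2, -0.7, 0], 0],
    [[0, 0, 0], [-0.23, -1, 0], 0],
    [[0, 0, 0], [-0.23, -1, 0], 0],
    [[0, 0, 0], [-0.23, -1, 0], 0],
    [[0, 0, 0], [-0.23, -1, 0], 0],
    [[0, 0, 0], [-0.23, -1, 0], 0],
    [[0, 0, 0], [-0.23, -1, 0], 0],
    [[0, 0, 0], [-0.23, -1, 0], 0]
  ]
}}

```text
clock: 30.0
position: [509.1, -149.4, 173.7]
ee_rot: [[0.101, 0.995, -0.002], [0.995, -0.101, -0.0], [-0.001, -0.002, -1.0]]
wrist_force: [0.7, -0.5, -0.1]
gripper_width: 0.1
```

Request:
{"api": "jog_arm", "payload": {
  "increments": [
    [[0, 0, 0], [-0.23, -1, 0], 0],
    [[0, 0, 0], [-0.23, -1, 0], 0],
    [[0, 0, 0], [-0.23, -1, 0], 0],
    [[0, 0, 0], [-0.23, -1, 0], 0],
    [[0, 0, 0], [-0.23, -1, -0.3], 0],
    [[0, 0, 0], [-0.23, -1, -0.6], 0],
    [[0, 0, 0], [-0.23, -1, -0.8], 0],
    [[0, 0, 0], [-0.1, -0.5, -0.8], 0]
  ]
}}

```text
clock: 30.8
position: [466.2, -339.0, 110.5]
ee_rot: [[0.104, 0.995, -0.002], [0.995, -0.104, -0.001], [-0.002, -0.002, -1.0]]
wrist_force: [0.3, -0.5, -0.3]
gripper_width: 0.1
```

Request:
{"api": "jog_arm", "payload": {
  "increments": [
    [[0, 0, 0], [0, 0, -0.4], 0],
    [[0, 0, 0], [0, 0, 0], 0],
    [[0, 0, 0], [0, 0, 0], 0]
  ]
}}

```text
clock: 31.1
position: [468.2, -335.0, 102.0]
ee_rot: [[0.1, 0.995, 0.0], [0.995, -0.1, 0.001], [0.001, 0.0, -1.0]]
wrist_force: [0.7, -0.7, -0.5]
gripper_width: 0.3
```

Request:
{"api": "jog_arm", "payload": {
  "increments": [
    [[0, 0, 0], [0.03, -0.24, -0.4], 0],
    [[0, 0, 0], [0, 0, -0.4], 0],
    [[0, 0, 0], [0, 0, 0], 0],
    [[0, 0, 0], [0, 0, 0], 0]
  ]
}}

```text
clock: 31.5
position: [467.7, -342.8, 81.2]
ee_rot: [[0.103, 0.995, -0.001], [0.995, -0.103, 0.001], [0.001, -0.001, -1.0]]
wrist_force: [1.0, 0.2, 0.4]
gripper_width: -0.1
```

```bash
python3 - <<'E'
from plant import viewer, readout
import cv2,numpy as np
for n,(y,x) in (("scene",(240,70)),("top",(150,340))):
    d=viewer.read_camera(n)["pixels"]; cv2.imwrite(f"pics/{n}9.png",cv2.resize(d[y:y+110,x:x+130],None,fx=5,fy=5,interpolation=cv2.INTER_CUBIC))
E
```

```text
(no output)
```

View pics/scene9.png

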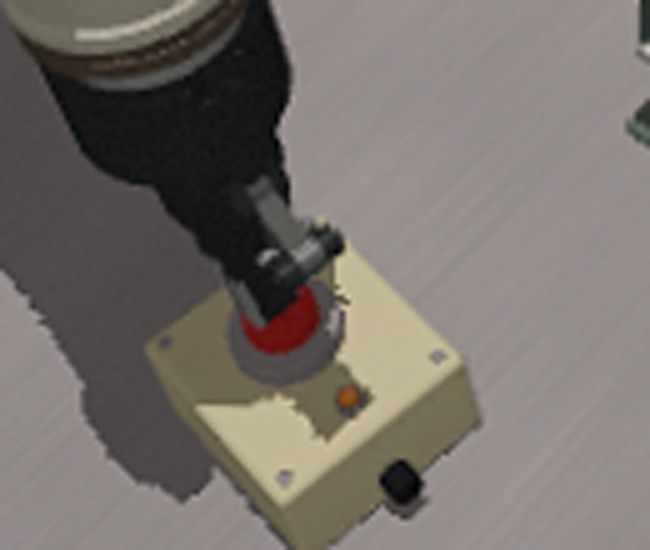

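View pics/top9.png

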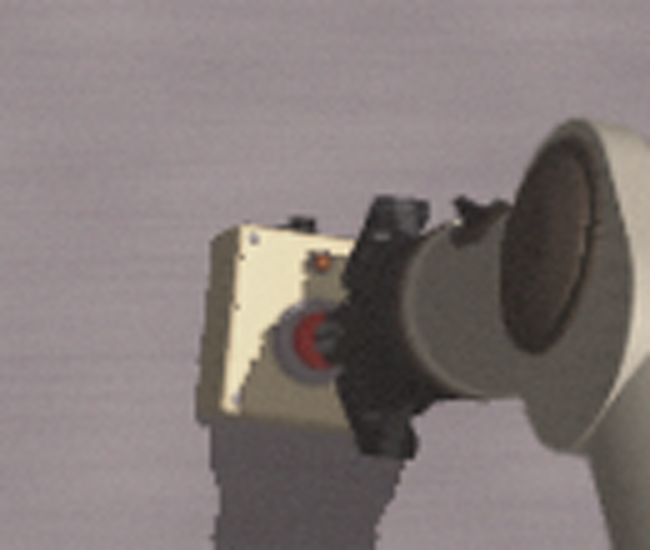

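Fingertip is over the red button (scene crop ≈(270,315), button centre ≈(282,318)). Press down in steps.

Request:
{"api": "jog_arm", "payload": {
  "increments": [
    [[0, 0, 0], [0.04, 0.04, -0.12], 0],
    [[0, 0, 0], [0, 0, -0.12], 0],
    [[0, 0, 0], [0, 0, -0.1], 0],
    [[0, 0, 0], [0, 0, -0.08], 0],
    [[0, 0, 0], [0, 0, 0], 0]
  ]
}}

```text
clock: 32.1
position: [469.5, -342.1, 71.3]
ee_rot: [[0.103, 0.995, 0.001], [0.995, -0.103, -0.0], [-0.0, 0.001, -1.0]]
wrist_force: [0.3, 1.3, 4.5]
gripper_width: -0.2
```

Request:
{"api": "jog_arm", "payload": {
  "increments": [
    [[0, 0, 0], [0, 0, -0.08], 0],
    [[0, 0, 0], [0, 0, -0.06], 0],
    [[0, 0, 0], [0, 0, 0], 0]
  ]
}}

```text
clock: 32.4
position: [469.6, -342.3, 70.7]
ee_rot: [[0.102, 0.995, -0.0], [0.995, -0.102, -0.002], [-0.002, 0.0, -1.0]]
wrist_force: [-7.2, 4.8, 26.7]
gripper_width: -0.1
```

```bash
python3 - <<'E'
from plant import viewer, readout
import cv2,numpy as np
for n,(y,x) in (("scene",(280,95)),("top",(190,370))):
    d=viewer.read_camera(n)["pixels"]; cv2.imwrite(f"pics/{n}10.png",cv2.resize(d[y:y+60,x:x+70],None,fx=9,fy=9,interpolation=cv2.INTER_CUBIC))
s=readout.observe(); print(s["wrist_force"],s["position"])
E
```

```text
[-7.04061071  5.43225137 27.16161846] [ 469.67142789 -342.27524455   70.73451021]
```

View pics/scene10.png

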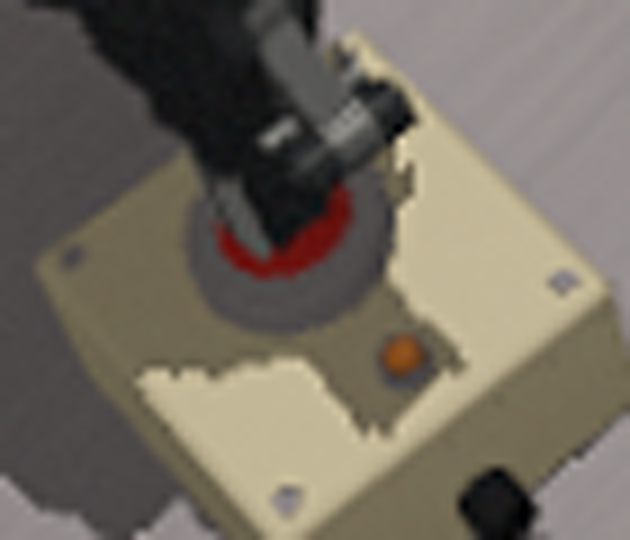

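View pics/top10.png

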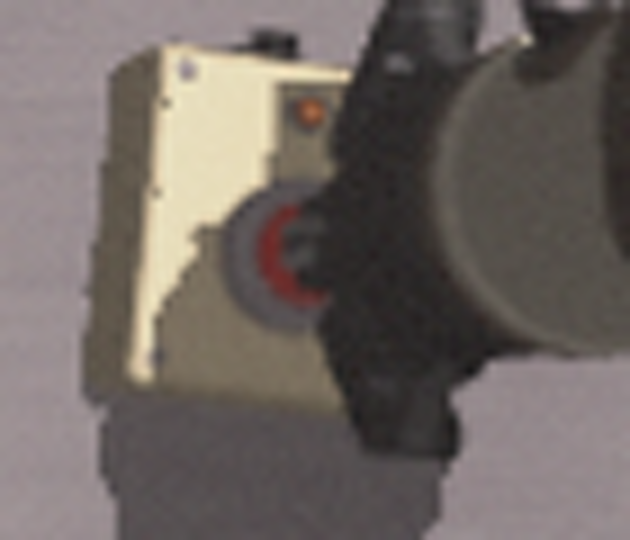

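The button sits flush in its collar with the fingertips on the red top, and 27 N on a rigid end means it is fully in. Release and retreat upward.

Request:
{"api": "jog_arm", "payload": {
  "increments": [
    [[0, 0, 0], [0, 0, 0.2], 0],
    [[0, 0, 0], [0, 0, 0.4], 0],
    [[0, 0, 0], [0, 0, 0.8], 0],
    [[0, 0, 0], [0, 0, 1], 0],
    [[0, 0, 0], [0, 0, 1], 0],
    [[0, 0, 0], [0, -0.5, 1], 0],
    [[0, 0, 0], [-0.3, -1, 0.5], 0],
    [[0, 0, 0], [-0.3, -1, 0], 0]
  ]
}}

```text
clock: 33.3
position: [454.9, -405.7, 192.6]
ee_rot: [[0.101, 0.995, 0.002], [0.995, -0.101, -0.003], [-0.002, 0.003, -1.0]]
wrist_force: [-0.3, -0.5, 0.0]
gripper_width: 0.1
```

Request:
{"api": "jog_arm", "payload": {
  "increments": [
    [[0, 0, 0], [-0.3, -1, 0], 0],
    [[0, 0, 0], [-0.3, -1, 0], 0],
    [[0, 0, 0], [-0.2, -1, 0], 0],
    [[0, 0, 0], [-0.2, -0.6, 0], 0],
    [[0, 0, 0], [0, 0, 0], 0],
    [[0, 0, 0], [0, 0, 0], 0],
    [[0, 0, 0], [0, 0, 0], 0]
  ]
}}

```text
clock: 34.0
position: [430.0, -492.6, 190.1]
ee_rot: [[0.1, 0.995, 0.0], [0.995, -0.1, 0.001], [0.001, 0.0, -1.0]]
wrist_force: [0.3, 0.6, 0.4]
gripper_width: 0.0
```

```bash
python3 - <<'E'
from plant import viewer, readout
import cv2,numpy as np
for n,(y,x) in (("scene",(180,80)),("top",(130,195))):
    d=viewer.read_camera(n)["pixels"]; cv2.imwrite(f"pics/{n}11f.png",d); h,w=(180,240) if n=="scene" else (115,235)
    k=3.3; cv2.imwrite(f"pics/{n}11.png",cv2.resize(d[y:y+h,x:x+w],None,fx=k,fy=k,interpolation=cv2.INTER_CUBIC))
s=readout.observe(); print(s["wrist_force"],s["position"],s["clock"])
E
```

```text
[-0.32878231 -0.05389998 -0.65235645] [ 429.92104915 -493.02036023  190.3208905 ] 34.1
```

View pics/scene11.png

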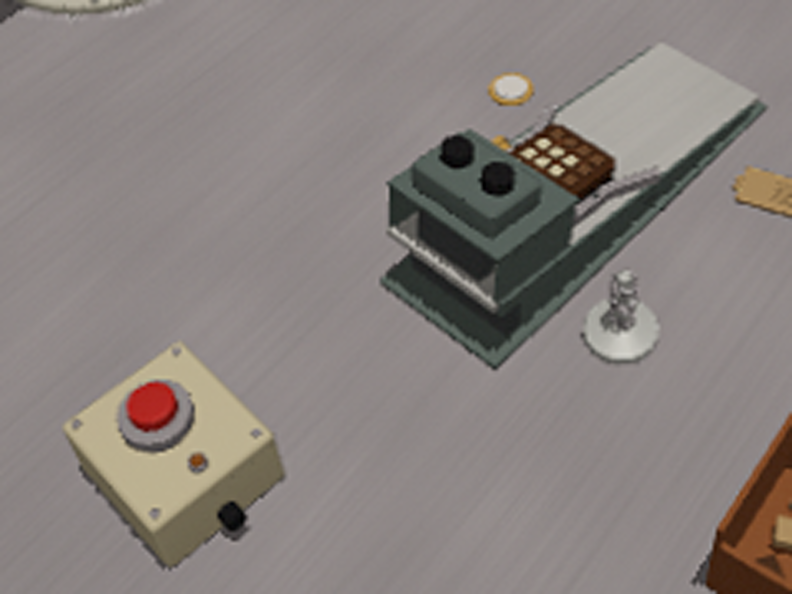

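View pics/top11.png

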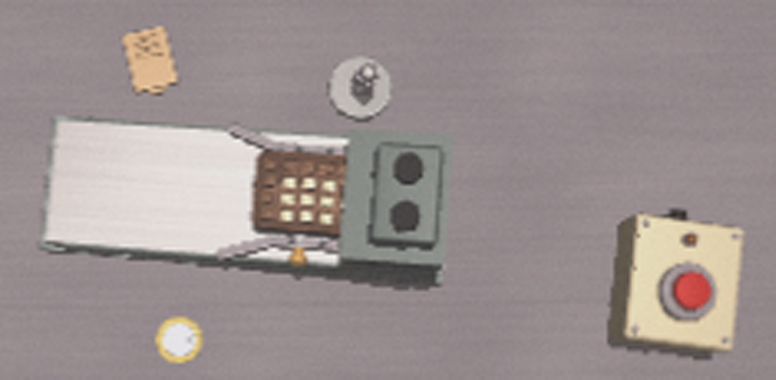

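The calculator is straight in the rails, the button is out again and the bystanders look unmoved. One numeric check of the calculator's lower end and the bystanders before I hand in.

```bash
python3 - <<'E'
from h import *
T=cam("top")
p=back(T,[[256/3.3+195-.35,190/3.3+130-.35]],62)[0]
v=p[:2]-[549,3.7]; a=-1.672; X=v@[np.cos(a),np.sin(a)]
print("rear top edge s≈",(X+160+24*np.sin(.14))/np.cos(.14), p)
a=cv2.imread("pics/top0.png").astype(int);b=cv2.imread("pics/top11f.png").astype(int)
for n,(x,y) in dict(door=(240,148),holder=(304,156),disc=(249,233)).items(): 
    print(n,np.abs(a-b)[y-12:y+12,x-12:x+12].mean().round(2))
    A=a[y-14:y+14,x-14:x+14].astype(np.float32).mean(2);B=b[y-14:y+14,x-14:x+14].astype(np.float32).mean(2); print(cv2.phaseCorrelate(A,B))
E
```

```text
rear top edge s≈ 170.45291706235054 [551.10766623  -1.97816355  62.        ]
door 1.66
((0.04182076641510335, 0.0584792953185822), 0.9378134364551968)
holder 1.78
((-0.054629513304131905, -0.060533761785190876), 0.9925888701279958)
disc 1.61
((-0.026488893154262172, -0.012919852615665306), 0.95215284453498)
```

Rear end is at s≈170 mm, so the display end is at about 294 mm, matching the felt stop. Bystanders haven't moved. Handing in.

```bash
python3 -c "
from plant import finish_job
print(finish_job())"
```

```text
the job is handed in; nothing more can be done
None
```

The job is done and handed in at about 34 s on the robot clock; no verdict was reported. I laid the small brown calculator on the foot of the slide and pushed it up between the rails with the fingers held 30 mm apart. I then left it there, pressed the red button fully in, released it and drew the arm clear.

**Stop felt:** the push rose from about 5 N of rub to 11.5 N with no more movement, so the contact bar is on its stop. About 6 N of that was on the bar, below the 15 N limit.

**Calculator:** after I let go, the camera put its lower end at 170 mm up the bed. That puts the display end at about 294 mm, matching where the stop was felt.

**Button:** it showed flush with its collar at 27 N on a rigid end, and out again after release.

**Small parts:** the holder, door and disc had moved less than 0.1 pixel.

**Checks that disagreed:**
- The two cameras differed by 3–6 mm on most positions.
- The hood's flat top measured only 40–48 mm above the bed, against the 65–75 mm stated.
- The shut fingertips met the button about 3 mm higher than the reported tool position implied, so the press went harder than planned.

None of these affected the result. The bar's own travel is hidden under the hood, so I inferred it from force and position.

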